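Load and tension the spice sifter

ROBOT

A 7-joint arm with a two-finger parallel gripper is mounted at the origin on the work surface. World frame = base frame: x ahead of the robot, y to its left, z up, the work surface at z = 0. Lengths are in m, angles in rad, forces in N, time in s.
With the tool pointing down it reaches from about 0.4 to 0.85 m from the base axis. Payload 4.5 kg.
Tool frame: the origin (TCP) lies midway between the tips of the shut fingers; the grasp point (between the pads) lies 19 mm behind it (r.hold_point_z is the distance from the TCP to the grasp point, in m); z points along the fingers, y is the direction in which the jaws open and shut (so a half turn about z gives the same grasp; the last joint's range is limited). The gripper opens to 88 mm and grips with 3 to 60 N. Pads are 18 mm wide; open, the fingers measure 123 mm over their backs; the gripper's body (75 mm by 187 mm) begins 45 mm behind the grasp point.
Start: joints at [-1.11, 0.689, -0.195, 1.565, 0.157, 0.902, -0.215], TCP at [0.259, 0.569, 0.239] pointing down, gripper open.
Joint ranges: [-3.01, 3.01], [-0.46, 2.08], [-1.47, 1.51], [0.13, 2.56], [-1, 4.14], [0.04, 2.09], [-2.66, 2.66]. Speed limits (rad/s): [2.57, 2.57, 3.14, 3.14, 3.14, 3.14, 3.14].

INTERFACE

Orientations are given as a unit quaternion [x, y, z, w].
In Python, from plant import r gives the robot as it stands. The module is installed in compiled form; this text tells all that it offers.
- The arm moves only by the tool move_arm, never from a script. Its arguments are lists of equal length, an entry for each row: "turn": the turn, a rotation vector about the tool's x, y, z in units of 2 pi rad (1.0 is 2 pi rad), a list of three; "dp": the shift along the tool's x, y, z in units of 2.5 cm (1.0 is 2.5 cm), a list of three; "jaw": the closure, from -1 (fully open) to 1 (shut), so that 0 is half open. In form: {"turn": [[wx, wy, wz], ...], "dp": [[x, y, z], ...], "jaw": [jaw, ...]}. A call has 1 to 10 rows; each row shifts and turns the commanded pose from where the row before left it, along the tool's axes as they then stand; what a row does not reach is not made up. A row lasts 1/12 s, in which the tool goes at most 41.7 mm and 7.16 degrees, less where a joint would pass 70% of its speed; a pose out of reach is approached as far as the arm can. A call with a number of a shift or a turn outside -1 to 1 is refused whole. A call with a gripper value outside its range is refused whole. The fingers move at their own pace and stop on an object; "newtons" is the grip in N (left out, the last holds). Time passes only in rows, so rows that do not move let the fingers close. It gives the time, the measured TCP pose, the force and the opening at its end, in the units of the state.
- r.get_state(): the state, without advancing time (a new reading comes with each control period).
- r.snapshot(name): name is "side" or "top"; returns a dict with "frame" (384x512x3 uint8, blue, green, red), "mtx" (3x3 intrinsics, pixels), "origin" and "orientation" of the camera in the world. Camera axes: x right, y up, looking along -z (the intrinsics and any distortion apply to the point x, -y, -z); pixel columns grow to the right and rows downward; lengths in m; the calibration is good to about 2 mm. A picture is of the moment at which its call begins. There is no depth.
- r.finish_job(): hands the job in, once; it reports no verdict.
The state is a dict: "clock": time; "q": joint angles; "qd": joint speeds; "joint_torque": joint torques, N m; "tool_pos": TCP position; "eef_rot": TCP orientation; "contact_force": force on the tool from outside, world axes, zero at the start; "moment": the same for the moment, N m; "opening": opening from 0.0 (shut) to 1.0 (fully open).
Only numpy, scipy, OpenCV 4.12 (cv2) and the standard library are available. Lean on these libraries where they do the work, as an engineer would, in place of code of your own. Each camera call takes 0.05 s, during which the arm holds its last target.

TASK

Get the spice sifter ready: draw every sieve screen in the wooden rack straight up out of its slot and stand it fully down in the sifter's slotted box, one screen to a slot. Then fold the hold-down bail flat over the screens, and after that wind the tension wheel clockwise until it feels firm, with the red pointer resting on the dark block of its dial and never far past it. By the end the catch tin must stand upright in the middle of the round pad under the chute; leave the jars, cartons, can and brass weight where they are.

Things in the scene. Friction and masses are not known exactly. Their poses are not given: they have to be found in the camera images.
- sifter: Bench sieve shaker, fixed, placed anew each time: grey deck plate 305 x 275 mm, 8 mm thick, with a steel slotted box, tension wheel with dial, outlet chute and hold-down bail. Origin at counter level under the centre of the slotted box; x points away from the robot (along the slots), y left (across the slots), z up.
- slots (a point): Centre of the slotted box's floor, 8 mm above the counter, axes as the sifter. Four slots along x at y = -67.5, -22.5, 22.5, 67.5 mm, each 14 mm wide, 98 mm long inside; straight sides up to 43 mm above the counter, then roof-shaped guide ridges between slots up to 58.5 mm; end walls 50 mm. A seated screen's centre is 58 mm above the counter.
- tin_pad (a point): Centre of the top of the round steel pad (80 mm diameter, 10 mm above the counter) at the near left of the deck under the chute; at x = -150, y = 70 mm in the sifter's frame. The chute ends at x = -98 mm, so a tin on the pad is clear from above.
- wheel_grip (a point): On the wheel's axis, half-way down its finger bar: 62 mm above the counter, x = -150, y = -65 mm in the sifter's frame. The wheel is a black disc 90 mm across, on a white dial ring 124 mm across; across its hub stands a finger bar 50 mm long, 12 mm thick, up to 78 mm above the counter. Site x axis: along the bar, turning with it; it may start at any angle.
- wheel (a joint): Tension: how far (rad) the red pointer on the wheel's rim has moved clockwise round the white dial ring under the wheel, from the dial's first mark. While the wheel takes up slack the dial turns with it and this stays 0; then the dial stops and it grows as the wheel is wound. The dark block on the dial spans 0.6 to 1.1: firm. Beyond 1.5 is over-tightened.
- wheel_rim (a point): On the tension wheel's axis at the top face of its disc, 43 mm above the counter. Wound clockwise from above. How much slack there is differs each time: 1.6 to 3.6 rad, turning with 0.14 N m; then the torque jumps to 0.30 N m and climbs by 0.20 N m per rad; firm is 0.6 to 1.1 rad after the jump, 0.42 to 0.52 N m. It stays where it is left.
- bail (a joint): Hold-down bail: steel rod frame hinged along y at the far side of the box. 0 = level over the screens (closed, at its stop), grows as it is raised; starts at 1.65 to 1.8 rad, standing up and leaning a little away. Stiff hinge (0.32 N m, about 2 N at the front rod): it stays where it is left.
- bail_rod (a point): Middle of the bail's front cross rod (10 mm thick, 220 mm long, along the sifter's y), 157 mm from the hinge axis. Closed, it is 118 mm above the counter at x = -82 mm in the sifter's frame. A flat cross bar runs half-way along the bail.
- bail_hinge (a point): Middle of the bail's hinge axis (along the sifter's y): 118 mm above the counter at x = 75 mm in the sifter's frame. At bail angle a the front rod is at -157 cos(a) mm along the sifter's x and 157 sin(a) mm up from here.
- rack: Wooden slotted rack on the left, fixed, placed anew each time: 120 x 215 mm, origin at counter level under its centre; slots run along its x at y = -67.5, -22.5, 22.5, 67.5 mm, each 11 mm wide, floor 8 mm, sides up to 53 mm, end walls up to 58 mm. Two to four screens stand in it.
- screen0_mid (a point): Centre of a flat wood-framed wire sieve screen, 90 mm wide (its x), 8 mm thick (its y), 100 mm tall (its z), 0.1 to 0.2 kg; starts upright in a slot of the rack, top edge 108 mm above the counter. None if absent this time.
- screen1_mid (a point): Centre of a flat wood-framed wire sieve screen, 90 mm wide (its x), 8 mm thick (its y), 100 mm tall (its z), 0.1 to 0.2 kg; starts upright in a slot of the rack, top edge 108 mm above the counter. None if absent this time.
- screen2_mid (a point): Centre of a flat wood-framed wire sieve screen, 90 mm wide (its x), 8 mm thick (its y), 100 mm tall (its z), 0.1 to 0.2 kg; starts upright in a slot of the rack, top edge 108 mm above the counter. None if absent this time.
- screen3_mid (a point): Centre of a flat wood-framed wire sieve screen, 90 mm wide (its x), 8 mm thick (its y), 100 mm tall (its z), 0.1 to 0.2 kg; starts upright in a slot of the rack, top edge 108 mm above the counter. None if absent this time.
- tin_mid (a point): Centre (29 mm above its underside) of the open, empty catch tin: plain metal, 60 mm outside diameter, 58 mm high, wall 3 mm, 0.16 kg; starts upright on the counter at the near left, in front of the rack.
- jar_a: Bystander, leave alone: small amber spice jar 38 mm across, 85 mm tall, between rack and sifter. Origin at the centre of its underside.
- weight_a: Bystander, leave alone: brass weight 34 mm across, 37 mm tall, between rack and sifter. Origin at the centre of its underside.
- jar_b: Bystander, leave alone: large amber jar 70 mm across, 120 mm tall, to the right. Origin at the centre of its underside.
- carton_a: Bystander, leave alone: cardboard carton 50 x 80 x 100 mm, to the right. Origin at the centre of its underside.
- jar_c: Bystander, leave alone: clear jar 64 mm across, 110 mm tall, to the left. Origin at the centre of its underside.
- carton_b: Bystander, leave alone: cardboard carton 60 x 90 x 60 mm, to the left. Origin at the centre of its underside.
- can_a: Bystander, leave alone: steel can 70 mm across, 90 mm tall, at the back. Origin at the centre of its underside.

How it is judged:
By the outcome, as a careful person would: the job done as asked, in the order asked, and still so for the second after the job is handed in, with the robot touching nothing.
Of screen0, screen1, screen2, screen3 only 2 to 4 are there at a start; the rules pass over those that are not, and their reading is None.
At some moment in a run one of tin may be knocked a few centimetres aside while the robot is not near it.
It also fails if it takes over 210 s, if anything falls off the work surface, if the arm or the gripper's body presses on something with over 40 N, if the wrist force passes 120 N, or if a joint passes its speed limit or range.

## Working session

There is one attempt and no reset: what is moved stays moved. The work goes in short steps, Python scripts to look and compute and a tool call to move; the robot and the scene stay as the last step left them, time stands still between calls to the robot, and variables do not carry over. Pictures are saved under pics/ and viewed, and the job is handed in when it is done.

Besides the shell and the picture viewer there is one more tool, called after "Emit:" as name(argument=value, ...) on one line, values as JSON. move_arm: Moves the arm, as the interface text tells. Shifts and turns lie within -1 to 1; 1 stands for 2.5 cm of shift or 2 pi rad of turn. Its arguments: {"type":"object","properties":{"turn":{"type":"array","items":{"type":"array","items":{"type":"number","minimum":-1,"maximum":1}}},"dp":{"type":"array","items":{"type":"array","items":{"type":"number","minimum":-1,"maximum":1}}},"jaw":{"type":"array","items":{"type":"number"}},"newtons":{"type":"number"}},"required":["turn","dp","jaw"]}

```bash
mkdir -p pics
cat > h.py <<'E'
import numpy as np, cv2
from scipy.spatial.transform import Rotation as R
from plant import r
def snap(name,out):
    s=r.snapshot(name); np.savez('last_'+name+'.npz',**{k:np.array(v) for k,v in s.items()})
    cv2.imwrite('pics/'+out+'.png',s['frame']); return s
def load(name): return dict(np.load('last_'+name+'.npz'))
def camR(s):
    o=np.array(s['orientation'],float)
    return R.from_quat(o).as_matrix() if o.size==4 else o.reshape(3,3)
def ray(s,u,v):
    K=np.array(s['mtx']); d=np.linalg.solve(K,[u,v,1.]); d=camR(s)@np.array([d[0],-d[1],-d[2]])
    return np.array(s['origin']),d
def pz(s,u,v,z):
    o,d=ray(s,u,v); return o+d*(z-o[2])/d[2]
def proj(s,P):
    P=np.atleast_2d(P); c=(P-np.array(s['origin']))@camR(s); c=c*[1,-1,-1]; q=c@np.array(s['mtx']).T
    return q[:,:2]/q[:,2:]
def tri(s1,p1,s2,p2):
    A=[];b=[]
    for s,p in((s1,p1),(s2,p2)):
        o,d=ray(s,*p); d=d/np.linalg.norm(d); M=np.eye(3)-np.outer(d,d); A.append(M); b.append(M@o)
    return np.linalg.lstsq(np.vstack(A),np.hstack(b),rcond=None)[0]
def crop(s,x0,y0,x1,y1,k,out):
    im=s['frame'][y0:y1,x0:x1]; cv2.imwrite('pics/'+out+'.png',cv2.resize(im,None,fx=k,fy=k,interpolation=cv2.INTER_CUBIC))
E
python3 - <<'E'
from h import *
st=r.get_state()
for k,v in st.items(): print(k,np.round(v,4))
print(r.hold_point_z)
for n in('top','side'):
    s=snap(n,n+'0'); print(n,{k:np.round(v,4).tolist() for k,v in s.items() if k!='frame'})
E
```

```text
clock 0.0
q [-1.1103  0.69   -0.1945  1.5663  0.1573  0.9025 -0.2151]
qd [ 0.0009  0.0004 -0.0018 -0.0005  0.0011  0.0007  0.0005]
joint_torque [-1.00000e-04 -5.27564e+01 -1.26670e+00 -1.53434e+01 -5.26000e-02
  6.50000e-03  2.00000e-04]
tool_pos [0.2585 0.5684 0.2379]
eef_rot [ 2.117e-01  9.773e-01 -9.000e-04 -1.000e-04]
contact_force [-0.6003 -0.3367  0.1111]
moment [-0.0373 -0.0106 -0.0148]
opening 0.9998
0.0187
top {'mtx': [[465.7418, 0.0, 252.984], [0.0, 465.7418, 189.9764], [0.0, 0.0, 1.0]], 'origin': [0.5324, -0.0172, 1.5949], 'orientation': [0.0215, -0.0089, -0.6986, 0.7152]}
side {'mtx': [[354.2126, 0.0, 258.9458], [0.0, 354.2126, 198.0706], [0.0, 0.0, 1.0]], 'origin': [0.362, 0.7541, 0.6508], 'orientation': [-0.0672, 0.4499, 0.8801, -0.1359]}
```

View pics/top0.png

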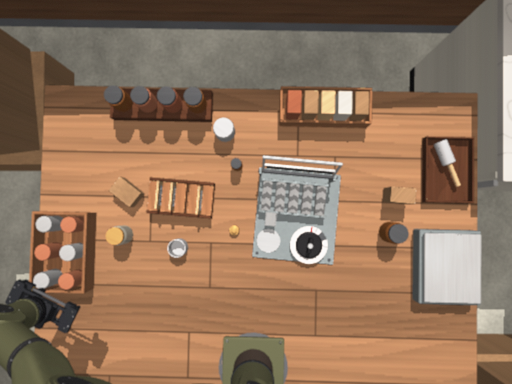

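View pics/side0.png

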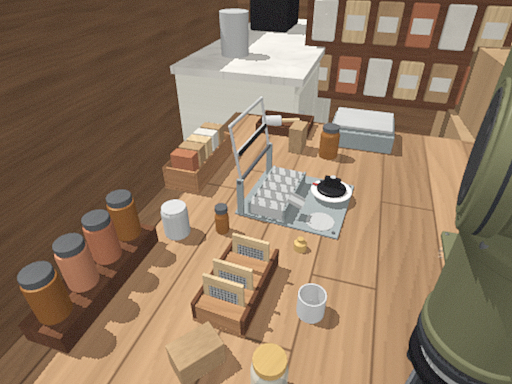

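Run:
```python
from h import *
s=load('top'); crop(s,240,145,350,275,6,'c1'); crop(s,100,165,260,270,5,'c2')
s=load('side'); crop(s,190,220,340,340,5,'c3'); crop(s,220,90,370,240,4,'c4')
```

```text
(no output)
```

View pics/c1.png

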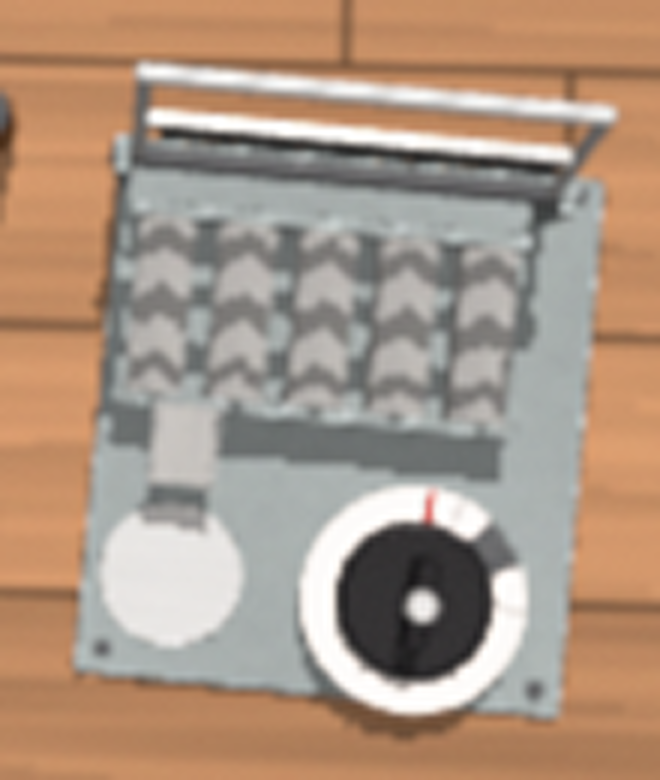

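View pics/c2.png

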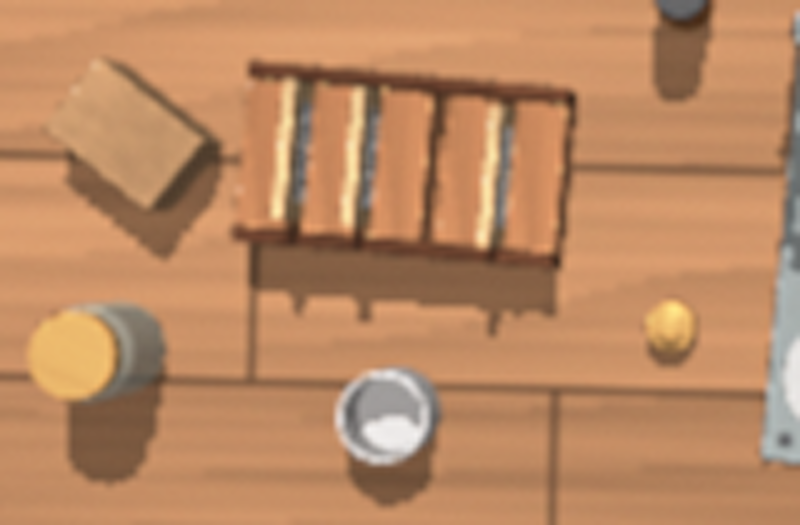

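View pics/c3.png

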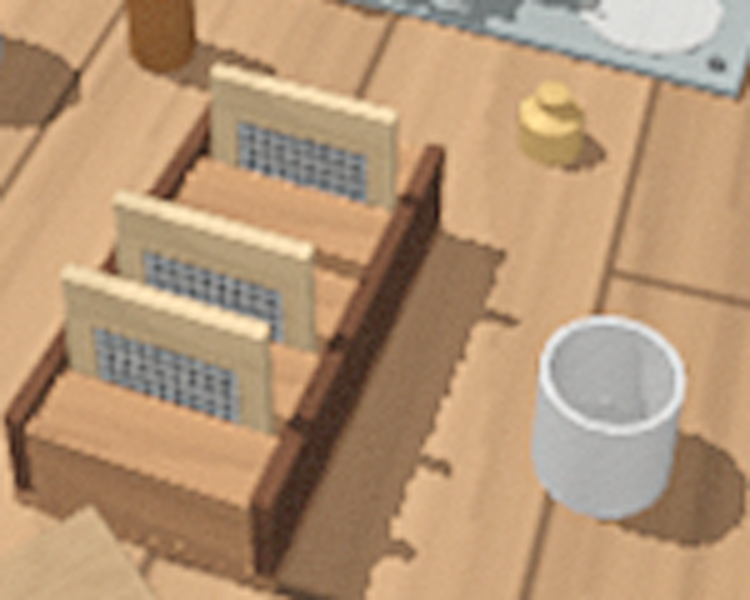

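View pics/c4.png

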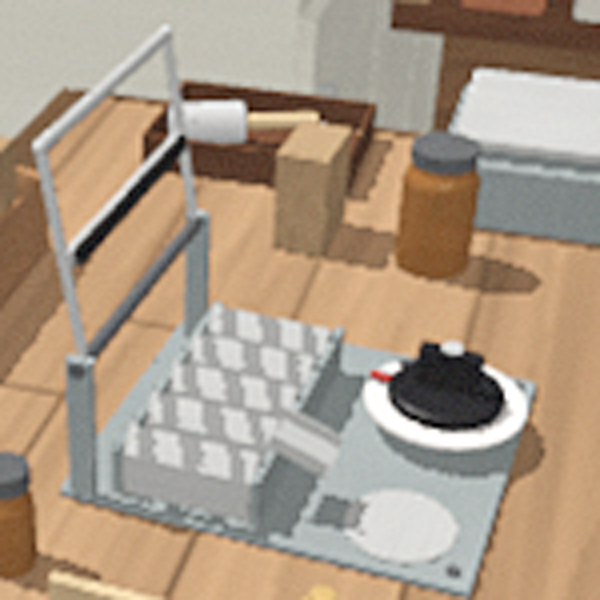

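```bash
cat > fit.py <<'E'
from h import *
from scipy.optimize import least_squares
t=load('top'); sd=load('side')
T=lambda x,y:(240+x/6,145+y/6); S=lambda x,y:(220+x/4,90+y/4)
obs=[]
obs+=[(t,T(172,575),(-.15,.07,.01)),(sd,S(408,525),(-.15,.07,.01))]
obs+=[(t,T(422,606),(-.15,-.065,.082)),(sd,S(453,348),(-.15,-.065,.082))]
obs+=[(t,T(414,600),(-.15,-.065,.043))]
bot=[(160,385),(235,398),(312,405),(393,412),(475,420)]; top=[(165,222),(248,222),(330,230),(410,238),(492,247)]
for i,y in enumerate((.09,.045,0,-.045,-.09)):
    c=(np.array(bot[i])+top[i])/2; obs.append((t,T(*c),(0,y,.05)))
bail=[(t,T(140,72),.11),(t,T(612,113),-.11),(sd,S(42,147),.11),(sd,S(168,34),-.11)]
def f(p):
    x,y,th,a=p; c,s=np.cos(th),np.sin(th)
    W=lambda q:np.array([x+c*q[0]-s*q[1],y+s*q[0]+c*q[1],q[2]])
    e=[proj(m,W(q))[0]-np.array(o) for m,o,q in obs]
    e+=[proj(m,W((.075-.157*np.cos(a),yy,.118+.157*np.sin(a))))[0]-np.array(o) for m,o,yy in bail]
    return np.concatenate(e)
R_=least_squares(f,[.58,-.1,-.05,1.7],loss='soft_l1'); print(R_.x); print(f(R_.x).reshape(-1,2).round(2))
E
python3 fit.py
python3 - <<'E'
from h import *
t=load('top')
# rack corners top z=.058 ends: from c2
T=lambda x,y:(100+x/5,165+y/5)
for p in [(252,68),(573,97),(238,233),(557,262)]: print('rack',pz(t,*T(*p),.058).round(4))
for a,b in [((290,80),(281,218)),((358,88),(349,226)),((496,104),(486,246))]:
    print('scr',pz(t,*T(*a),.108).round(4),pz(t,*T(*b),.108).round(4))
print('tin',pz(t,*T(386,417),.058).round(4))
E
```

```text
[ 0.57379054 -0.12399997 -0.06836177  1.73401172]
[[-0.41  0.  ]
 [-2.41 -1.5 ]
 [-0.07  0.22]
 [-0.66 -2.16]
 [ 0.03  0.31]
 [-0.54  0.29]
 [-0.19  0.45]
 [ 0.1   0.44]
 [ 0.24  0.44]
 [ 0.15  0.27]
 [ 0.33  0.73]
 [-1.14  0.85]
 [-0.75 -1.13]
 [-1.02 -1.45]]
rack [0.6281 0.3525 0.058 ]
rack [0.6137 0.1385 0.058 ]
rack [0.5185 0.3581 0.058 ]
rack [0.5044 0.1461 0.058 ]
scr [0.6178 0.3157 0.108 ] [0.5292 0.3186 0.108 ]
scr [0.6136 0.2718 0.108 ] [0.5251 0.2748 0.108 ]
scr [0.6054 0.1828 0.108 ] [0.5144 0.1865 0.108 ]
tin [0.3997 0.2561 0.058 ]
```

Run:
```python
from h import *
t=load('top'); crop(t,148,175,208,217,13,'c5'); crop(t,255,175,335,225,10,'c6')
```

```text
(no output)
```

View pics/c5.png

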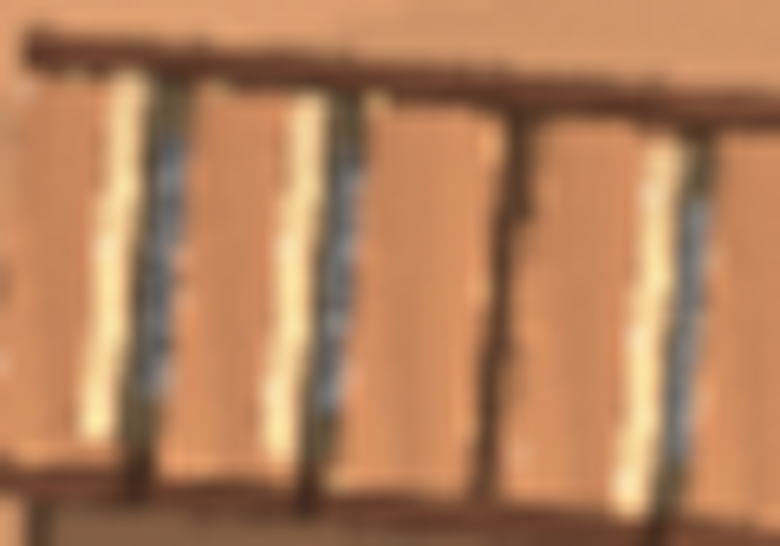

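View pics/c6.png

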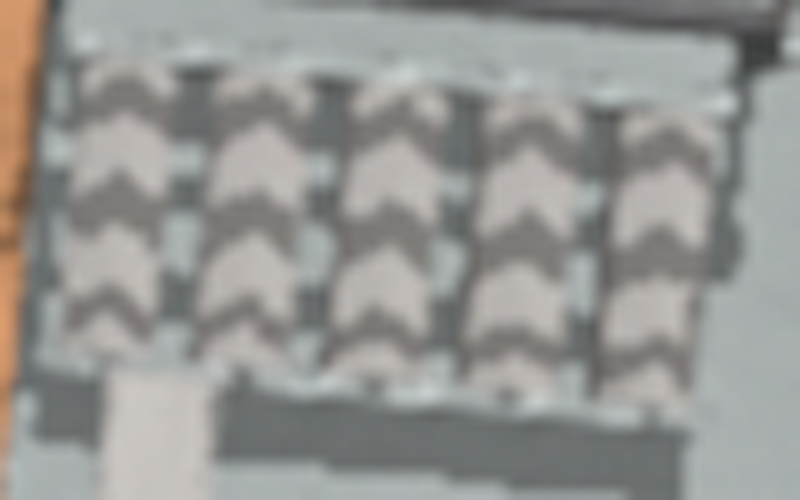

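Emit:
move_arm(turn=[[0,0,-0.0193],[0,0,-0.0193],[0,0,-0.0193]], dp=[[0,0,0],[0,0,0],[0,0,0]], jaw=[0.3,0.3,0.3], newtons=25)

```text
clock: 0.35
tool_pos: [0.2586, 0.5686, 0.2383]
eef_rot: [0.028, 1.0, -0.001, -0.0]
contact_force: [-0.8, 0.5, 0.0]
opening: 0.795
```

```bash
cat >> h.py <<'E'
SX=np.array([.5738,-.1240,-.0684])
def W(q,P=SX):
    c,s=np.cos(P[2]),np.sin(P[2]); return np.array([P[0]+c*q[0]-s*q[1],P[1]+s*q[0]+c*q[1],q[2]])
def go(x,y,z,yaw=None,tz=None):
    """yaw = world angle of tool y"""
    st=r.get_state(); p=np.array(st['tool_pos']); M=R.from_quat(st['eef_rot']).as_matrix()
    Md=M
    if yaw is not None:
        Y=np.array([np.cos(yaw),np.sin(yaw),0]); Z=np.array([0,0,-1.]); Md=np.column_stack([np.cross(Y,Z),Y,Z])
        print('turn(2pi)',(R.from_matrix(M.T@Md).as_rotvec()/2/np.pi).round(4))
    d=np.array([x,y,z])-p
    print('dp(25mm) after turn',(Md.T@d/.025).round(3),'before',(M.T@d/.025).round(3))
    print('pos',p.round(4),'yaw',np.arctan2(M[1,1],M[0,1]).round(4),'op',round(float(st['opening']),3),'q',np.round(st['q'],2),'F',np.round(st['contact_force'],1),'M',np.round(st['moment'],2),'t',st['clock'])
E
python3 - <<'E'
from h import *
t=load('top')
T=lambda x,y:(148+x/13,175+y/13)
for a,b in [((130,75),(97,438)),((310,92),(278,455)),((665,135),(632,510))]:
    A=pz(t,*T(*a),.108);B=pz(t,*T(*b),.108); print('scr',((A+B)/2).round(4),np.linalg.norm(A-B).round(4),np.arctan2(*(A-B)[1::-1]).round(3))
tp=[(130,62),(262,70),(398,80),(530,92),(665,108)];bt=[(105,352),(240,368),(375,380),(510,395),(650,408)]
C=[]
for a,b in zip(tp,bt):
    A=pz(t,255+a[0]/10,175+a[1]/10,.052);B=pz(t,255+b[0]/10,175+b[1]/10,.052);C.append((A+B)/2); print((C[-1]).round(4),np.linalg.norm(A-B).round(4))
print(np.mean(C,0))
go(.570,.316,.15,np.pi/2-.065)
E
```

```text
scr [0.5737 0.3183 0.108 ] 0.0899 -0.058
scr [0.5705 0.2736 0.108 ] 0.0898 -0.057
scr [0.5605 0.1857 0.108 ] 0.0926 -0.059
[ 0.5805 -0.0349  0.052 ] 0.0965
[ 0.5776 -0.0791  0.052 ] 0.099
[ 0.575 -0.124  0.052] 0.0996
[ 0.5716 -0.1682  0.052 ] 0.1005
[ 0.5678 -0.2136  0.052 ] 0.0993
[ 0.57451002 -0.12395204  0.052     ]
turn(2pi) [-0.0002 -0.      0.0013]
dp(25mm) after turn [-13.087  -9.274   3.531] before [-13.011  -9.378   3.54 ]
pos [0.2586 0.5686 0.2383] yaw 1.514 op 0.795 q [-1.05  0.7  -0.3   1.56  0.24  0.92  0.08] F [-0.8  0.5  0. ] M [ 0.07 -0.   -0.02] t 0.35
```

Emit:
move_arm(turn=[[0,0,0],[0,0,0],[0,0,0],[0,0,0],[0,0,0],[0,0,0],[0,0,0],[0,0,0],[0,0,0],[0,0,0]], dp=[[-0.94,-0.66,0.1],[-0.94,-0.66,0.1],[-0.94,-0.66,0.1],[-0.94,-0.66,0.1],[-0.94,-0.66,0.1],[-0.94,-0.66,0.1],[-0.94,-0.66,0.1],[-0.94,-0.66,0.1],[-0.94,-0.66,0.1],[-0.94,-0.66,0.1]], jaw=[0.3,0.3,0.3,0.3,0.3,0.3,0.3,0.3,0.3,0.3])

```text
clock: 1.18
tool_pos: [0.4836, 0.3882, 0.2132]
eef_rot: [0.031, 1.0, -0.0, -0.0]
contact_force: [-0.3, 0.1, 0.1]
opening: 0.349
```

Emit:
move_arm(turn=[[0,0,0],[0,0,0],[0,0,0],[0,0,0],[0,0,0],[0,0,0]], dp=[[-0.94,-0.66,0.4],[-0.94,-0.66,0.4],[-0.94,-0.66,0.4],[-0.94,-0.66,0.4],[0,0,0],[0,0,0]], jaw=[0.3,0.3,0.3,0.3,0.3,0.3])

```text
clock: 1.68
tool_pos: [0.5736, 0.3149, 0.1722]
eef_rot: [0.034, 0.999, -0.001, -0.001]
contact_force: [-0.2, -0.1, -0.2]
opening: 0.351
```

Run:
```python
from h import *
go(.5737,.3183,.075,np.pi/2-.060)
```

```text
turn(2pi) [-0.0004 -0.0002 -0.0012]
dp(25mm) after turn [0.005 0.138 3.89 ] before [1.00e-03 1.47e-01 3.89e+00]
pos [0.5736 0.3149 0.1722] yaw 1.5034 op 0.351 q [-0.41  0.82 -0.32  1.53  0.31  0.85  0.67] F [-0.2 -0.1 -0.2] M [0.03 0.01 0.03] t 1.6833
```

Emit:
move_arm(turn=[[-0.0004,-0.0002,-0.0012],[0,0,0],[0,0,0],[0,0,0],[0,0,0],[0,0,0],[0,0,0],[0,0,0]], dp=[[0,0.14,0],[0,0,0.7],[0,0,0.7],[0,0,0.7],[0,0,0.7],[0,0,0.7],[0,0,0.39],[0,0,0]], jaw=[0.3,0.3,0.3,0.3,0.3,0.3,0.3,0.3])

```text
clock: 2.35
tool_pos: [0.5705, 0.3224, 0.0747]
eef_rot: [0.026, 1.0, 0.001, -0.001]
contact_force: [0.1, 0.0, 0.0]
opening: 0.347
```

Run:
```python
from h import *
s=snap('side','s1'); crop(s,170,180,330,330,5,'c7')
```

```text
(no output)
```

View pics/c7.png

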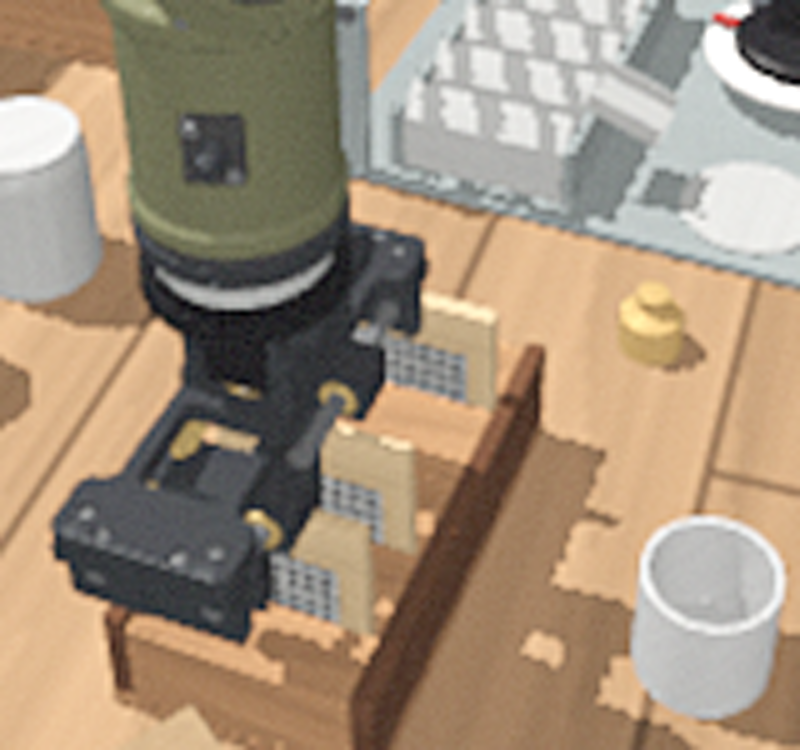

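Run:
```python
from h import *
go(.5737,.3183,.075,np.pi/2-.060)
```

```text
turn(2pi) [ 0.0004 -0.0001  0.0011]
dp(25mm) after turn [-0.098 -0.167  0.042] before [-0.097 -0.168  0.042]
pos [0.5715 0.3226 0.0761] yaw 1.5175 op 0.351 q [-0.44  0.94 -0.28  1.57  0.36  0.67  0.62] F [ 0.2 -0.7  1. ] M [ 0.04 -0.04  0.03] t 2.4
```

Emit:
move_arm(turn=[[0,0,0],[0,0,0],[0,0,0],[0,0,0]], dp=[[-0.09,-0.16,0],[0,0,0],[0,0,0],[0,0,0]], jaw=[0.3,0.3,0.3,0.3])

```text
clock: 2.73
tool_pos: [0.5755, 0.3175, 0.0774]
eef_rot: [0.028, 1.0, 0.002, 0.001]
contact_force: [-0.1, -0.3, -0.2]
opening: 0.348
```

Run:
```python
from h import *
for i in range(3): go(.5737,.3183,.075,np.pi/2-.060); r.snapshot('side')
```

```text
turn(2pi) [0.0006 0.0004 0.0007]
dp(25mm) after turn [0.073 0.029 0.097] before [0.073 0.029 0.097]
pos [0.5755 0.3175 0.0774] yaw 1.5149 op 0.348 q [-0.43  0.94 -0.28  1.57  0.37  0.67  0.63] F [-0.1 -0.3 -0.2] M [0.01 0.   0.03] t 2.7333
turn(2pi) [0.0005 0.0003 0.0007]
dp(25mm) after turn [0.065 0.028 0.089] before [0.065 0.028 0.089]
pos [0.5753 0.3175 0.0772] yaw 1.5151 op 0.352 q [-0.43  0.94 -0.28  1.57  0.37  0.67  0.63] F [ 0.3  1.  -0.7] M [ 0.02 -0.04  0.  ] t 2.7833
turn(2pi) [0.0005 0.0003 0.0007]
dp(25mm) after turn [0.061 0.027 0.082] before [0.061 0.027 0.082]
pos [0.5752 0.3175 0.0771] yaw 1.5152 op 0.35 q [-0.43  0.94 -0.28  1.57  0.37  0.67  0.63] F [-0.6  0.4  0.1] M [ 0.01  0.01 -0.01] t 2.8333
```

Emit:
move_arm(turn=[[0,0,0],[0,0,0],[0,0,0],[0,0,0],[0,0,0],[0,0,0]], dp=[[0.05,0.02,0.05],[0,0,0],[0,0,0],[0,0,0],[0,0,0],[0,0,0]], jaw=[0.3,0.3,1,1,1,1], newtons=25)

```text
clock: 3.38
tool_pos: [0.5738, 0.3192, 0.0754]
eef_rot: [0.028, 1.0, 0.003, 0.001]
contact_force: [1.2, 4.6, -3.0]
opening: 0.093
```

Run:
```python
from h import *
go(.5737,.3183,.19,np.pi/2-.060)
```

```text
turn(2pi) [0.0008 0.0003 0.0007]
dp(25mm) after turn [ 2.000e-03 -3.800e-02 -4.585e+00] before [-0.006 -0.014 -4.585]
pos [0.5738 0.3192 0.0754] yaw 1.5154 op 0.093 q [-0.43  0.94 -0.28  1.58  0.37  0.67  0.63] F [ 1.2  4.6 -3. ] M [ 1.03 -0.14 -0.1 ] t 3.3833
```

Emit:
move_arm(turn=[[0.0004,0.0002,0.0003],[0,0,0],[0,0,0],[0,0,0],[0,0,0],[0,0,0],[0,0,0],[0,0,0],[0,0,0],[0,0,0]], dp=[[0,0,-0.2],[0,0,-0.4],[0,0,-0.5],[0,0,-0.6],[0,0,-0.6],[0,0,-0.6],[0,0,-0.6],[0,0,-0.6],[0,0,-0.6],[0,0,0]], jaw=[1,1,1,1,1,1,1,1,1,1])

```text
clock: 4.22
tool_pos: [0.5755, 0.3176, 0.1971]
eef_rot: [0.029, 1.0, 0.001, 0.003]
contact_force: [0.2, 0.3, -1.0]
opening: 0.09
```

Run:
```python
from h import *
q=W((0,-.0225,.19)); print(q)
go(*q,np.pi/2-.0684)
s=snap('side','s2'); crop(s,170,100,330,320,3.4,'c8')
```

```text
[ 0.5722622  -0.14644739  0.19      ]
turn(2pi) [0.0003 0.0008 0.0016]
dp(25mm) after turn [ -1.138 -18.526   0.283] before [ -0.955 -18.537   0.255]
pos [0.5755 0.3176 0.1971] yaw 1.5122 op 0.09 q [-0.4   0.79 -0.33  1.5   0.3   0.9   0.68] F [ 0.2  0.3 -1. ] M [ 0.08 -0.03 -0.01] t 4.2167
```

View pics/c8.png

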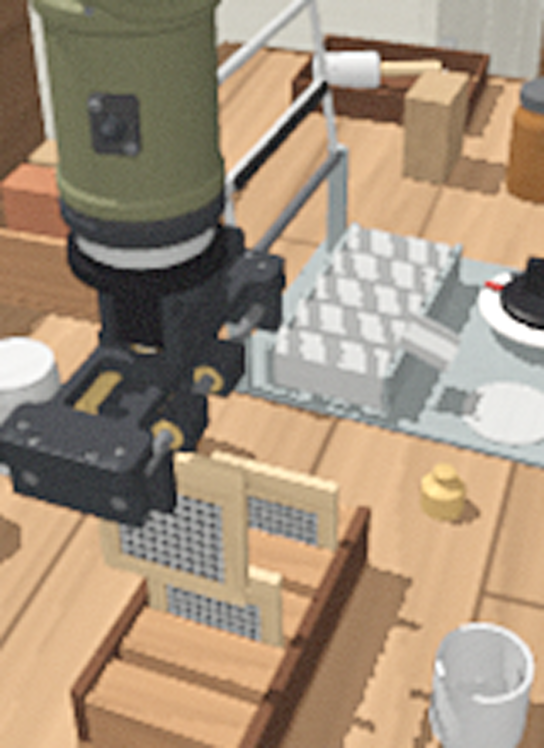

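Emit:
move_arm(turn=[[0.0002,0.0004,0.0016],[0,0,0],[0,0,0],[0,0,0],[0,0,0],[0,0,0],[0,0,0],[0,0,0],[0,0,0],[0,0,0]], dp=[[0,-0.4,0],[-0.06,-0.98,0],[-0.06,-0.98,0],[-0.06,-0.98,0],[-0.06,-0.98,0],[-0.06,-0.98,0],[-0.06,-0.98,0],[-0.06,-0.98,0],[-0.06,-0.98,0],[-0.06,-0.98,0]], jaw=[1,1,1,1,1,1,1,1,1,1])

```text
clock: 5.1
tool_pos: [0.5703, 0.0841, 0.1918]
eef_rot: [0.034, 0.999, -0.002, -0.003]
contact_force: [0.5, 0.5, -1.3]
opening: 0.088
```

Emit:
move_arm(turn=[[0,0,0],[0,0,0],[0,0,0],[0,0,0],[0,0,0],[0,0,0],[0,0,0],[0,0,0],[0,0,0],[0,0,0]], dp=[[-0.06,-0.98,0],[-0.06,-0.98,0],[-0.06,-0.98,0],[-0.06,-0.98,0],[-0.06,-0.98,0],[-0.06,-0.98,0],[-0.06,-0.98,0],[-0.06,-0.98,0],[-0.06,-0.98,0],[0,-0.4,0]], jaw=[1,1,1,1,1,1,1,1,1,1])

```text
clock: 5.93
tool_pos: [0.5674, -0.1498, 0.1919]
eef_rot: [0.037, 0.999, -0.002, -0.003]
contact_force: [-0.3, -1.4, -1.6]
opening: 0.09
```

Emit:
move_arm(turn=[[0,0,0],[0,0,0],[0,0,0]], dp=[[0,0,0],[0,0,0],[0,0,0]], jaw=[1,1,1])

```text
clock: 6.18
tool_pos: [0.5695, -0.1415, 0.193]
eef_rot: [0.032, 0.999, 0.0, -0.002]
contact_force: [0.5, -0.1, -1.0]
opening: 0.088
```

Run:
```python
from h import *
go(*W((0,-.0225,.15)),np.pi/2-.0684)
s=snap('top','t2'); crop(s,240,140,350,260,5,'c9')
```

```text
turn(2pi) [ 0.0001 -0.0005  0.0006]
dp(25mm) after turn [-0.123 -0.189  1.719] before [-0.128 -0.19   1.719]
pos [ 0.5695 -0.1415  0.193 ] yaw 1.5059 op 0.088 q [ 0.39  0.72 -0.4   1.72  0.37  0.78  1.33] F [ 0.5 -0.1 -1. ] M [0.01 0.02 0.03] t 6.1833
```

View pics/c9.png

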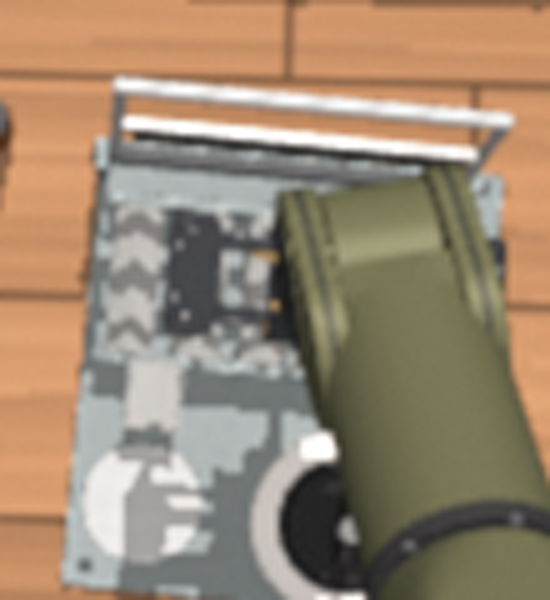

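Emit:
move_arm(turn=[[0,-0.0004,0.0005],[0,0,0],[0,0,0],[0,0,0],[0,0,0],[0,0,0],[0,0,0],[0,0,0]], dp=[[-0.12,-0.18,0],[0,0,0.4],[0,0,0.4],[0,0,0.4],[0,0,0.3],[0,0,0],[0,0,0],[0,0,0]], jaw=[1,1,1,1,1,1,1,1])

```text
clock: 6.9
tool_pos: [0.5726, -0.1485, 0.1557]
eef_rot: [0.035, 0.999, -0.001, 0.0]
contact_force: [0.2, -0.7, -1.8]
opening: 0.09
```

Run:
```python
from h import *
go(*W((0,-.0225,.075)),np.pi/2-.0684)
s=snap('side','s3'); crop(s,220,90,370,240,5,'c10')
```

```text
turn(2pi) [-0.0002  0.     -0.0003]
dp(25mm) after turn [0.017 0.082 3.228] before [0.018 0.085 3.228]
pos [ 0.5726 -0.1485  0.1557] yaw 1.5004 op 0.09 q [ 0.39  0.77 -0.37  1.74  0.4   0.7   1.3 ] F [ 0.2 -0.7 -1.8] M [ 0.02 -0.02 -0.01] t 6.9
```

View pics/c10.png

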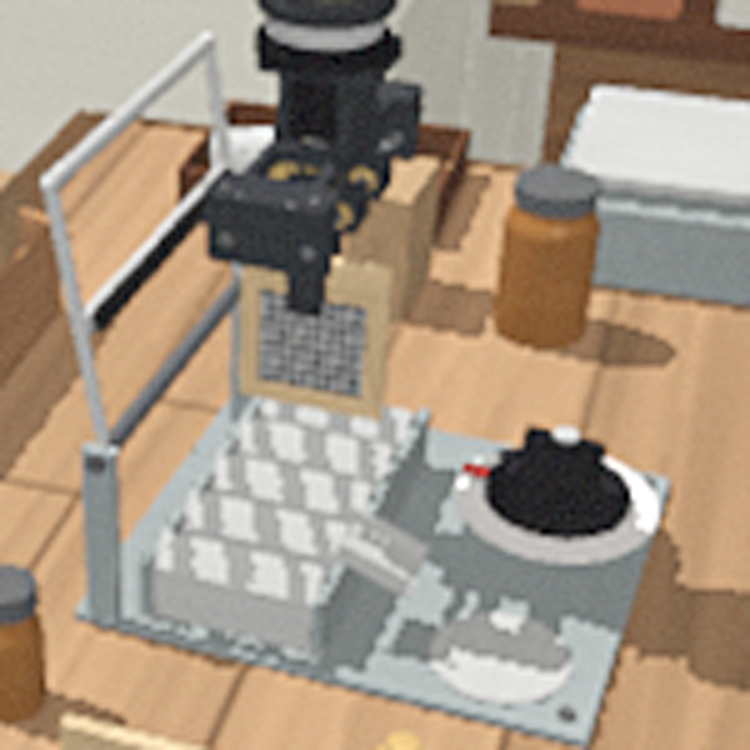

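Emit:
move_arm(turn=[[0,0,0],[0,0,0],[0,0,0],[0,0,0],[0,0,0],[0,0,0],[0,0,0]], dp=[[0,0.07,0.2],[0,0,0.3],[0,0,0.3],[0,0,0.3],[0,0,0.3],[0,0,0.2],[0,0,0]], jaw=[1,1,1,1,1,1,1])

```text
clock: 7.53
tool_pos: [0.5716, -0.1468, 0.1141]
eef_rot: [0.035, 0.999, -0.0, -0.001]
contact_force: [0.2, -0.2, -1.1]
opening: 0.088
```

Run:
```python
from h import *
go(*W((0,-.0225,.075)),np.pi/2-.0684)
```

```text
turn(2pi) [-0.0002 -0.0004 -0.0003]
dp(25mm) after turn [-0.027  0.017  1.566] before [-0.031  0.019  1.566]
pos [ 0.5716 -0.1468  0.1141] yaw 1.5004 op 0.088 q [ 0.36  0.83 -0.34  1.77  0.43  0.62  1.27] F [ 0.2 -0.2 -1.1] M [0.03 0.01 0.02] t 7.5333
```

Emit:
move_arm(turn=[[0,0,0],[0,0,0],[0,0,0],[0,0,0],[0,0,0],[0,0,0],[0,0,0]], dp=[[-0.02,0,0.2],[0,0,0.25],[0,0,0.25],[0,0,0.25],[0,0,0.25],[0,0,0],[0,0,0]], jaw=[1,1,1,1,1,1,1])

```text
clock: 8.12
tool_pos: [0.5727, -0.1469, 0.0852]
eef_rot: [0.035, 0.999, -0.001, -0.0]
contact_force: [-0.3, 0.6, -0.7]
opening: 0.089
```

Run:
```python
from h import *
go(*W((0,-.0225,.075)),np.pi/2-.0684)
```

```text
turn(2pi) [-0.0002 -0.0001 -0.0003]
dp(25mm) after turn [0.019 0.017 0.409] before [0.019 0.018 0.409]
pos [ 0.5727 -0.1469  0.0852] yaw 1.5004 op 0.089 q [ 0.35  0.87 -0.31  1.78  0.46  0.56  1.25] F [-0.3  0.6 -0.7] M [0.04 0.04 0.  ] t 8.1167
```

Emit:
move_arm(turn=[[0,0,0],[0,0,0],[0,0,0],[0,0,0],[0,0,0],[0,0,0]], dp=[[0,0,0.1],[0,0,0.1],[0,0,0.1],[0,0,0.1],[0,0,0],[0,0,0]], jaw=[1,1,1,1,1,1])

```text
clock: 8.62
tool_pos: [0.5729, -0.147, 0.0756]
eef_rot: [0.035, 0.999, -0.001, -0.0]
contact_force: [-0.9, 0.2, -1.8]
opening: 0.088
```

Emit:
move_arm(turn=[[0,0,0],[0,0,0],[0,0,0],[0,0,0]], dp=[[0,0,0.05],[0,0,0],[0,0,0],[0,0,0]], jaw=[1,1,1,1])

```text
clock: 8.95
tool_pos: [0.573, -0.147, 0.0752]
eef_rot: [0.035, 0.999, -0.001, 0.0]
contact_force: [-2.2, 0.4, 5.6]
opening: 0.088
```

Emit:
move_arm(turn=[[0,0,0],[0,0,0],[0,0,0],[0,0,0],[0,0,0],[0,0,0],[0,0,0],[0,0,0],[0,0,0],[0,0,0]], dp=[[0,0,0],[0,0,0],[0,0,0],[0,0,0],[0,0,-0.5],[0,0,-0.8],[0,0,-0.8],[0,0,-0.8],[0,0,-0.8],[0,0,-0.2]], jaw=[0.3,0.3,0.3,0.3,0.3,0.3,0.3,0.3,0.3,0.3])

```text
clock: 9.78
tool_pos: [0.5749, -0.147, 0.1757]
eef_rot: [0.035, 0.999, -0.001, 0.003]
contact_force: [0.4, -0.2, 0.5]
opening: 0.347
```

Run:
```python
from h import *
go(.5705,.2736,.17,np.pi/2-.06)
s=snap('side','s4'); crop(s,220,90,370,240,5,'c11')
```

```text
turn(2pi) [-0.0003  0.0009 -0.0017]
dp(25mm) after turn [ 1.185 16.784  0.228] before [ 1.365 16.77   0.194]
pos [ 0.5749 -0.147   0.1757] yaw 1.5001 op 0.347 q [ 0.39  0.74 -0.38  1.73  0.39  0.74  1.31] F [ 0.4 -0.2  0.5] M [ 0.03 -0.02  0.04] t 9.7833
```

View pics/c11.png

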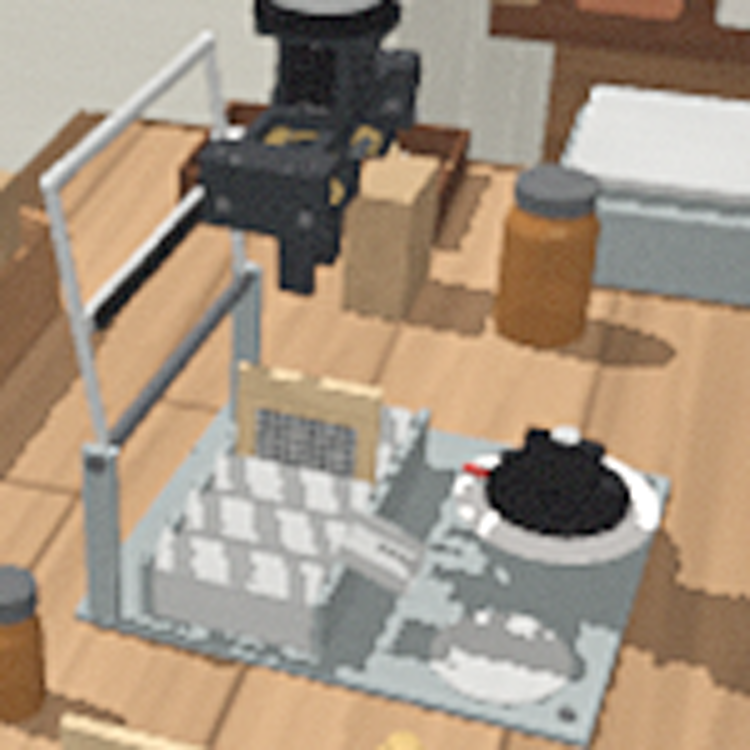

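Emit:
move_arm(turn=[[0,0.0006,-0.0015],[0,0,0],[0,0,0],[0,0,0],[0,0,0],[0,0,0],[0,0,0],[0,0,0],[0,0,0],[0,0,0]], dp=[[0.07,0.5,0],[0.07,0.98,0],[0.07,0.98,0],[0.07,0.98,0],[0.07,0.98,0],[0.07,0.98,0],[0.07,0.98,0],[0.07,0.98,0],[0.07,0.98,0],[0.07,0.98,0]], jaw=[0.3,0.3,0.3,0.3,0.3,0.3,0.3,0.3,0.3,0.3])

```text
clock: 10.67
tool_pos: [0.5682, 0.0889, 0.1702]
eef_rot: [0.03, 1.0, -0.001, -0.004]
contact_force: [-0.5, -0.7, 0.6]
opening: 0.35
```

Emit:
move_arm(turn=[[0,0,0],[0,0,0],[0,0,0],[0,0,0],[0,0,0],[0,0,0],[0,0,0],[0,0,0],[0,0,0],[0,0,0]], dp=[[0.07,0.98,0],[0.07,0.98,0],[0.07,0.98,0],[0.07,0.98,0],[0.07,0.98,0],[0.07,0.98,0],[0.07,0.98,0],[0.07,0.58,0],[0,0,0],[0,0,0]], jaw=[0.3,0.3,0.3,0.3,0.3,0.3,0.3,0.3,0.3,0.3])

```text
clock: 11.5
tool_pos: [0.5662, 0.2733, 0.1705]
eef_rot: [0.03, 1.0, -0.001, -0.003]
contact_force: [-0.2, 0.3, 0.6]
opening: 0.351
```

Run:
```python
from h import *
r.snapshot('side');go(.5705,.2736,.075,np.pi/2-.06)
```

```text
turn(2pi) [-0.0006 -0.0008 -0.0002]
dp(25mm) after turn [-0.14   0.092  3.827] before [-0.158  0.107  3.826]
pos [0.5669 0.2715 0.1707] yaw 1.5093 op 0.353 q [-0.35  0.79 -0.32  1.61  0.31  0.8   0.71] F [-0.7 -0.9  0. ] M [-0.04 -0.04 -0.04] t 11.55
```

Emit:
move_arm(turn=[[-0.0003,-0.0007,0],[0,0,0],[0,0,0],[0,0,0],[0,0,0],[0,0,0],[0,0,0],[0,0,0],[0,0,0]], dp=[[-0.14,0.06,0],[0,0,0.7],[0,0,0.7],[0,0,0.7],[0,0,0.7],[0,0,0.7],[0,0,0.32],[0,0,0],[0,0,0]], jaw=[0.3,0.3,0.3,0.3,0.3,0.3,0.3,0.3,0.3])

```text
clock: 12.3
tool_pos: [0.5713, 0.2736, 0.0762]
eef_rot: [0.031, 1.0, 0.0, 0.0]
contact_force: [0.3, -0.3, -0.9]
opening: 0.357
```

Run:
```python
from h import *
r.snapshot('side');go(.5705,.2736,.075,np.pi/2-.06)
```

```text
turn(2pi) [ 0.0002  0.0003 -0.0003]
dp(25mm) after turn [ 0.048 -0.027  0.074] before [ 0.048 -0.027  0.074]
pos [0.5717 0.2742 0.0768] yaw 1.5087 op 0.35 q [-0.38  0.92 -0.27  1.65  0.37  0.62  0.67] F [ 0.3 -0.9  0.7] M [0.07 0.04 0.04] t 12.35
```

Emit:
move_arm(turn=[[0,0,0],[0,0,0],[0,0,0],[0,0,0],[0,0,0],[0,0,0]], dp=[[0.04,0,0.04],[0,0,0],[0,0,0],[0,0,0],[0,0,0],[0,0,0]], jaw=[0.3,0.3,1,1,1,1])

```text
clock: 12.85
tool_pos: [0.57, 0.2751, 0.0753]
eef_rot: [0.031, 1.0, 0.001, 0.001]
contact_force: [0.6, 1.1, -0.6]
opening: 0.088
```

Emit:
move_arm(turn=[[0,0,0],[0,0,0],[0,0,0],[0,0,0],[0,0,0],[0,0,0],[0,0,0],[0,0,0],[0,0,0],[0,0,0]], dp=[[0,0,0],[0,0,-0.4],[0,0,-0.5],[0,0,-0.6],[0,0,-0.6],[0,0,-0.6],[0,0,-0.6],[0,0,-0.6],[0,0,-0.6],[0,0,-0.1]], jaw=[1,1,1,1,1,1,1,1,1,1])

```text
clock: 13.68
tool_pos: [0.5712, 0.2749, 0.1938]
eef_rot: [0.031, 1.0, 0.001, 0.003]
contact_force: [0.5, 0.5, -1.6]
opening: 0.091
```

Run:
```python
from h import *
s=snap('side','s5'); crop(s,170,100,330,320,3.4,'c12')
go(*W((0,.0225,.19)),np.pi/2-.0684)
```

```text
turn(2pi) [0.0004 0.0007 0.0011]
dp(25mm) after turn [ -1.205 -15.006   0.113] before [ -1.102 -15.014   0.081]
pos [0.5709 0.2748 0.1928] yaw 1.5092 op 0.089 q [-0.34  0.76 -0.33  1.58  0.3   0.84  0.72] F [ 0.7  0.2 -1.2] M [0.06 0.03 0.  ] t 13.7333
```

View pics/c12.png

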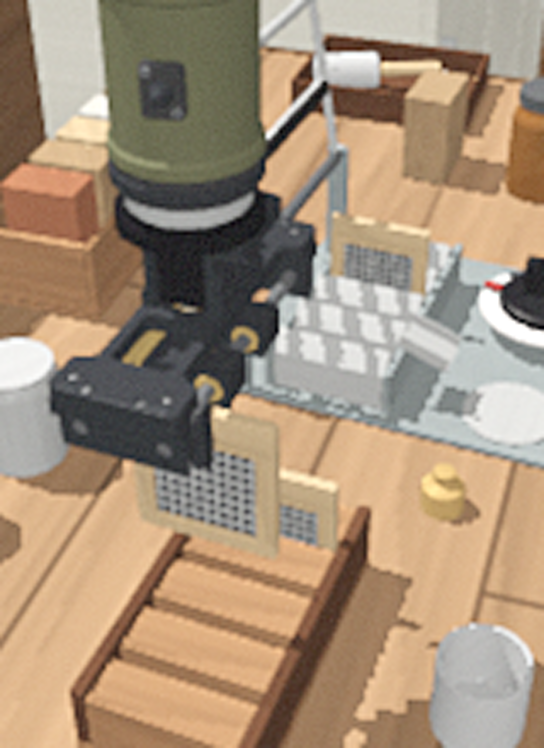

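Emit:
move_arm(turn=[[0.0002,0.0005,0.0011],[0,0,0],[0,0,0],[0,0,0],[0,0,0],[0,0,0],[0,0,0],[0,0,0],[0,0,0],[0,0,0]], dp=[[0,-0.5,0],[-0.08,-0.98,0],[-0.08,-0.98,0],[-0.08,-0.98,0],[-0.08,-0.98,0],[-0.08,-0.98,0],[-0.08,-0.98,0],[-0.08,-0.98,0],[-0.08,-0.98,0],[-0.08,-0.98,0]], jaw=[1,1,1,1,1,1,1,1,1,1])

```text
clock: 14.57
tool_pos: [0.5706, 0.0381, 0.189]
eef_rot: [0.035, 0.999, -0.001, -0.003]
contact_force: [0.4, 0.6, -1.1]
opening: 0.088
```

Emit:
move_arm(turn=[[0,0,0],[0,0,0],[0,0,0],[0,0,0],[0,0,0],[0,0,0],[0,0,0],[0,0,0],[0,0,0]], dp=[[-0.08,-0.98,0],[-0.08,-0.98,0],[-0.08,-0.98,0],[-0.08,-0.98,0],[-0.08,-0.98,0],[-0.08,-0.78,0],[0,0,0],[0,0,0],[0,0,0]], jaw=[1,1,1,1,1,1,1,1,1])

```text
clock: 15.32
tool_pos: [0.5735, -0.1009, 0.1896]
eef_rot: [0.034, 0.999, 0.0, -0.002]
contact_force: [0.4, -0.3, -1.3]
opening: 0.089
```

Run:
```python
from h import *
r.snapshot('side');go(*W((0,.0225,.15)),np.pi/2-.0684)
```

```text
turn(2pi) [ 0.0001 -0.0006  0.0003]
dp(25mm) after turn [-0.064 -0.052  1.591] before [-0.07  -0.054  1.591]
pos [ 0.5738 -0.1001  0.1898] yaw 1.5045 op 0.091 q [ 0.31  0.71 -0.38  1.74  0.36  0.76  1.26] F [ 0.5  0.1 -1.7] M [ 0.09  0.03 -0.03] t 15.3667
```

Emit:
move_arm(turn=[[0,-0.0005,0.0003],[0,0,0],[0,0,0],[0,0,0],[0,0,0],[0,0,0],[0,0,0],[0,0,0],[0,0,0],[0,0,0]], dp=[[-0.06,-0.05,0.2],[0,0,0.4],[0,0,0.4],[0,0,0.4],[0,0,0.4],[0,0,0.4],[0,0,0.4],[0,0,0.2],[0,0,0],[0,0,0]], jaw=[1,1,1,1,1,1,1,1,1,1])

```text
clock: 16.2
tool_pos: [0.5757, -0.1029, 0.1199]
eef_rot: [0.035, 0.999, -0.0, 0.0]
contact_force: [-0.2, 0.1, -1.1]
opening: 0.089
```

Run:
```python
from h import *
go(*W((0,.0225,.075)),np.pi/2-.0684)
```

```text
turn(2pi) [-0.0001  0.     -0.0002]
dp(25mm) after turn [0.02  0.054 1.795] before [0.02  0.055 1.795]
pos [ 0.5757 -0.1029  0.1199] yaw 1.5009 op 0.089 q [ 0.29  0.81 -0.33  1.79  0.42  0.61  1.21] F [-0.2  0.1 -1.1] M [ 0.01 -0.07 -0.02] t 16.2
```

Emit:
move_arm(turn=[[0,0,0],[0,0,0],[0,0,0],[0,0,0],[0,0,0],[0,0,0],[0,0,0],[0,0,0],[0,0,0]], dp=[[0.02,0.05,0.2],[0,0,0.25],[0,0,0.25],[0,0,0.25],[0,0,0.25],[0,0,0.25],[0,0,0.2],[0,0,0],[0,0,0]], jaw=[1,1,1,1,1,1,1,1,1])

```text
clock: 16.95
tool_pos: [0.5752, -0.1017, 0.0785]
eef_rot: [0.035, 0.999, -0.0, -0.0]
contact_force: [0.0, 1.1, -1.5]
opening: 0.088
```

Emit:
move_arm(turn=[[0,0,0],[0,0,0],[0,0,0],[0,0,0],[0,0,0],[0,0,0]], dp=[[0,0,0.1],[0,0,0.1],[0,0,0.05],[0,0,0],[0,0,0],[0,0,0]], jaw=[1,1,1,1,1,1])

```text
clock: 17.45
tool_pos: [0.576, -0.1015, 0.0751]
eef_rot: [0.035, 0.999, -0.001, 0.001]
contact_force: [-3.7, 1.8, 16.8]
opening: 0.087
```

Emit:
move_arm(turn=[[0,0,0],[0,0,0],[0,0,0],[0,0,0],[0,0,0],[0,0,0],[0,0,0],[0,0,0],[0,0,0],[0,0,0]], dp=[[0,0,-0.05],[0,0,0],[0,0,0],[0,0,0],[0,0,-0.5],[0,0,-0.8],[0,0,-0.8],[0,0,-0.8],[0,0,-0.8],[0,0,-0.2]], jaw=[0.3,0.3,0.3,0.3,0.3,0.3,0.3,0.3,0.3,0.3])

```text
clock: 18.28
tool_pos: [0.5772, -0.1017, 0.1749]
eef_rot: [0.035, 0.999, -0.0, 0.003]
contact_force: [0.5, 0.4, 0.4]
opening: 0.348
```

Run:
```python
from h import *
s=snap('side','s6'); crop(s,220,90,370,240,5,'c13')
go(.5612,.1857,.17,np.pi/2-.06)
```

```text
turn(2pi) [-0.0001  0.0009 -0.0016]
dp(25mm) after turn [ 1.321 11.437  0.174] before [ 1.437 11.423  0.16 ]
pos [ 0.577  -0.1017  0.1744] yaw 1.5007 op 0.352 q [ 0.31  0.74 -0.37  1.75  0.38  0.72  1.24] F [-0.7  0.4 -0.1] M [-0.04  0.03 -0.01] t 18.3333
```

View pics/c13.png

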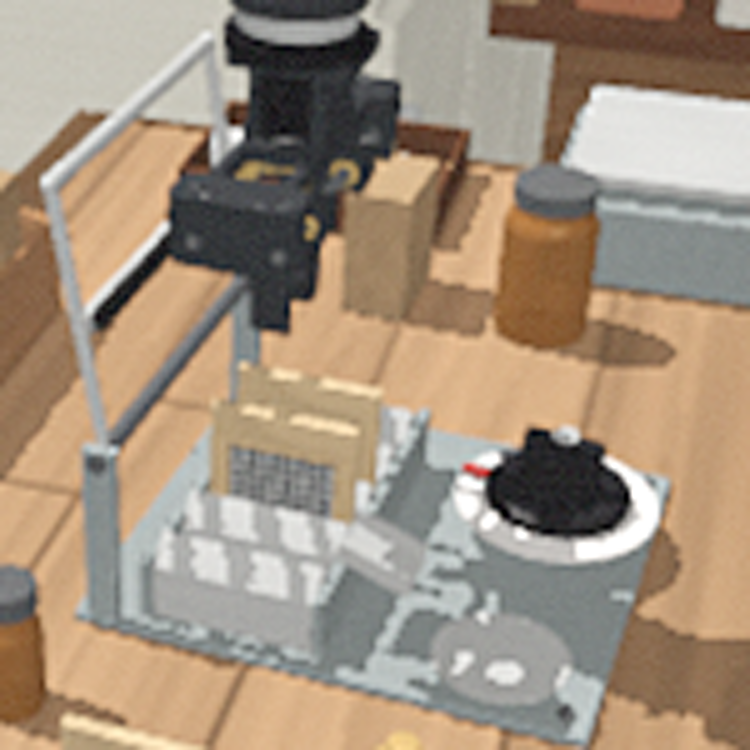

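Two seated. Next the third screen.

Emit:
move_arm(turn=[[0,0.0006,-0.0015],[0,0,0],[0,0,0],[0,0,0],[0,0,0],[0,0,0],[0,0,0],[0,0,0],[0,0,0],[0,0,0]], dp=[[0.11,0.5,0],[0.11,0.98,0],[0.11,0.98,0],[0.11,0.98,0],[0.11,0.98,0],[0.11,0.98,0],[0.11,0.98,0],[0.11,0.98,0],[0.11,0.98,0],[0.11,0.98,0]], jaw=[0.3,0.3,0.3,0.3,0.3,0.3,0.3,0.3,0.3,0.3])

```text
clock: 19.17
tool_pos: [0.5603, 0.1346, 0.1698]
eef_rot: [0.029, 1.0, -0.001, -0.003]
contact_force: [0.6, -0.0, 0.5]
opening: 0.351
```

Emit:
move_arm(turn=[[0,0,0],[0,0,0],[0,0,0],[0,0,0],[0,0,0],[0,0,0]], dp=[[0.11,0.98,0],[0.11,0.98,0],[0,0.16,0],[0,0,0],[0,0,0],[0,0,0]], jaw=[0.3,0.3,0.3,0.3,0.3,0.3])

```text
clock: 19.67
tool_pos: [0.5596, 0.1836, 0.1706]
eef_rot: [0.031, 1.0, -0.001, -0.002]
contact_force: [0.3, -1.0, 0.6]
opening: 0.351
```

Run:
```python
from h import *
r.snapshot('side');go(.5610,.1865,.075,np.pi/2-.06)
```

```text
turn(2pi) [-0.0004 -0.0006 -0.0005]
dp(25mm) after turn [-0.04   0.121  3.832] before [-0.055  0.131  3.832]
pos [0.5598 0.1835 0.1708] yaw 1.5079 op 0.35 q [-0.21  0.74 -0.32  1.73  0.33  0.72  0.81] F [0.5 0.3 0.7] M [0.04 0.   0.03] t 19.7167
```

Emit:
move_arm(turn=[[-0.0002,-0.0005,-0.0003],[0,0,0],[0,0,0],[0,0,0],[0,0,0],[0,0,0],[0,0,0],[0,0,0],[0,0,0]], dp=[[-0.04,0.11,0],[0,0,0.7],[0,0,0.7],[0,0,0.7],[0,0,0.7],[0,0,0.7],[0,0,0.35],[0,0,0],[0,0,0]], jaw=[0.3,0.3,0.3,0.3,0.3,0.3,0.3,0.3,0.3])

```text
clock: 20.47
tool_pos: [0.5611, 0.1882, 0.0752]
eef_rot: [0.03, 1.0, 0.0, -0.0]
contact_force: [0.2, 0.5, -0.2]
opening: 0.349
```

Run:
```python
from h import *
r.snapshot('side');go(.5610,.1865,.075,np.pi/2-.06)
```

```text
turn(2pi) [0.0002 0.0002 0.0002]
dp(25mm) after turn [ 0.018 -0.084  0.032] before [ 0.018 -0.084  0.032]
pos [0.5616 0.1886 0.0758] yaw 1.5118 op 0.348 q [-0.26  0.88 -0.25  1.78  0.39  0.52  0.75] F [ 1.2 -0.2 -0.4] M [ 0.03 -0.04  0.02] t 20.5167
```

Emit:
move_arm(turn=[[0,0,0],[0,0,0],[0,0,0],[0,0,0],[0,0,0],[0,0,0],[0,0,0]], dp=[[0.02,-0.08,0.02],[0,0,0],[0,0,0],[0,0,0],[0,0,0],[0,0,0],[0,0,0]], jaw=[0.3,0.3,1,1,1,1,1])

```text
clock: 21.1
tool_pos: [0.5605, 0.1867, 0.0748]
eef_rot: [0.029, 1.0, 0.0, 0.0]
contact_force: [-0.7, 0.4, 1.1]
opening: 0.087
```

Emit:
move_arm(turn=[[0,0,0],[0,0,0],[0,0,0],[0,0,0],[0,0,0],[0,0,0],[0,0,0],[0,0,0],[0,0,0],[0,0,0]], dp=[[0,0,0],[0,0,-0.4],[0,0,-0.5],[0,0,-0.6],[0,0,-0.6],[0,0,-0.6],[0,0,-0.6],[0,0,-0.6],[0,0,-0.6],[0,0,-0.1]], jaw=[1,1,1,1,1,1,1,1,1,1])

```text
clock: 21.93
tool_pos: [0.5617, 0.1873, 0.193]
eef_rot: [0.029, 1.0, 0.002, 0.002]
contact_force: [0.3, 0.6, -1.2]
opening: 0.087
```

Run:
```python
from h import *
s=snap('side','s7'); crop(s,170,100,330,320,3.4,'c14')
go(*W((0,.0675,.19)),np.pi/2-.0684)
```

```text
turn(2pi) [0.0004 0.0006 0.0015]
dp(25mm) after turn [-1.344 -9.68   0.085] before [-1.25  -9.692  0.064]
pos [0.5614 0.1871 0.1921] yaw 1.5121 op 0.09 q [-0.21  0.71 -0.33  1.72  0.32  0.76  0.82] F [ 0.2 -0.8 -1.9] M [ 0.01 -0.02 -0.01] t 21.9833
```

View pics/c14.png

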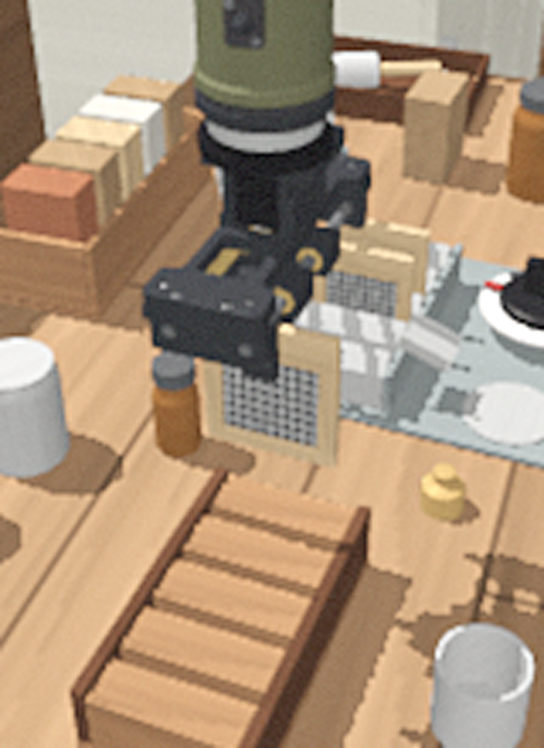

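Emit:
move_arm(turn=[[0.0002,0.0004,0.0014],[0,0,0],[0,0,0],[0,0,0],[0,0,0],[0,0,0],[0,0,0],[0,0,0],[0,0,0],[0,0,0]], dp=[[-0.14,-0.6,0],[-0.14,-0.98,0],[-0.14,-0.98,0],[-0.14,-0.98,0],[-0.14,-0.98,0],[-0.14,-0.98,0],[-0.14,-0.98,0],[-0.14,-0.98,0],[-0.14,-0.98,0],[-0.08,-0.98,0]], jaw=[1,1,1,1,1,1,1,1,1,1])

```text
clock: 22.82
tool_pos: [0.5776, -0.052, 0.189]
eef_rot: [0.034, 0.999, -0.0, -0.002]
contact_force: [-0.1, -0.7, -1.0]
opening: 0.09
```

Emit:
move_arm(turn=[[0,0,0],[0,0,0],[0,0,0],[0,0,0]], dp=[[0,-0.28,0],[0,0,0],[0,0,0],[0,0,0]], jaw=[1,1,1,1])

```text
clock: 23.15
tool_pos: [0.5775, -0.0552, 0.1896]
eef_rot: [0.032, 0.999, 0.001, -0.001]
contact_force: [-0.3, -0.1, -1.0]
opening: 0.089
```

Run:
```python
from h import *
r.snapshot('side');go(*W((0,.0675,.15)),np.pi/2-.0684)
```

```text
turn(2pi) [ 0.0002 -0.0004  0.0007]
dp(25mm) after turn [-0.038 -0.059  1.585] before [-0.042 -0.061  1.585]
pos [ 0.5776 -0.0551  0.1896] yaw 1.5065 op 0.092 q [ 0.23  0.71 -0.37  1.75  0.35  0.75  1.19] F [-0.2  0.4 -2.7] M [ 0.03 -0.01 -0.01] t 23.2
```

Emit:
move_arm(turn=[[0,-0.0003,0.0006],[0,0,0],[0,0,0],[0,0,0],[0,0,0],[0,0,0],[0,0,0],[0,0,0],[0,0,0],[0,0,0]], dp=[[-0.04,-0.03,0.2],[0,0,0.4],[0,0,0.4],[0,0,0.4],[0,0,0.4],[0,0,0.4],[0,0,0.4],[0,0,0.2],[0,0,0],[0,0,0]], jaw=[1,1,1,1,1,1,1,1,1,1])

```text
clock: 24.03
tool_pos: [0.5784, -0.0585, 0.1193]
eef_rot: [0.036, 0.999, -0.0, -0.001]
contact_force: [-0.6, 0.0, -1.7]
opening: 0.088
```

Run:
```python
from h import *
go(*W((0,.0675,.075)),np.pi/2-.0684)
```

```text
turn(2pi) [-0.0001 -0.0002 -0.0004]
dp(25mm) after turn [0.006 0.072 1.774] before [0.005 0.073 1.774]
pos [ 0.5784 -0.0585  0.1193] yaw 1.4997 op 0.088 q [ 0.2   0.81 -0.32  1.8   0.41  0.6   1.14] F [-0.6  0.  -1.7] M [ 0.03 -0.04 -0.02] t 24.0333
```

Emit:
move_arm(turn=[[0,0,0],[0,0,0],[0,0,0],[0,0,0],[0,0,0],[0,0,0],[0,0,0],[0,0,0],[0,0,0]], dp=[[0,0.07,0.2],[0,0,0.25],[0,0,0.25],[0,0,0.25],[0,0,0.25],[0,0,0.25],[0,0,0.2],[0,0,0],[0,0,0]], jaw=[1,1,1,1,1,1,1,1,1])

```text
clock: 24.78
tool_pos: [0.5784, -0.0568, 0.078]
eef_rot: [0.036, 0.999, -0.0, -0.001]
contact_force: [0.3, 0.8, -1.2]
opening: 0.092
```

Emit:
move_arm(turn=[[0,0,0],[0,0,0],[0,0,0],[0,0,0],[0,0,0],[0,0,0]], dp=[[0,0,0.1],[0,0,0.08],[0,0,0],[0,0,0],[0,0,0],[0,0,0]], jaw=[1,1,1,1,1,1])

```text
clock: 25.28
tool_pos: [0.5791, -0.0566, 0.0747]
eef_rot: [0.036, 0.999, -0.0, 0.0]
contact_force: [-0.3, 0.6, 5.9]
opening: 0.089
```

Emit:
move_arm(turn=[[0,0,0],[0,0,0],[0,0,0],[0,0,0],[0,0,0],[0,0,0],[0,0,0],[0,0,0],[0,0,0],[0,0,0]], dp=[[0,0,0],[0,0,0],[0,0,0],[0,0,0],[0,0,-0.5],[0,0,-0.9],[0,0,-0.9],[0,0,-0.9],[0,0,-0.9],[0,0,-0.9]], jaw=[0.3,0.3,0.3,0.3,0.3,0.3,0.3,0.3,0.3,0.3])

```text
clock: 26.12
tool_pos: [0.5784, -0.0568, 0.1998]
eef_rot: [0.036, 0.999, -0.0, -0.001]
contact_force: [0.7, -0.1, 0.3]
opening: 0.352
```

Emit:
move_arm(turn=[[0,0,0],[0,0,0],[0,0,0],[0,0,0],[0,0,0],[0,0,0]], dp=[[0.9,0,-0.9],[0.9,0,-0.9],[0.9,0,-0.9],[0.9,0,-0.9],[0.2,0,-0.9],[0,0,0]], jaw=[-0.1,-0.1,-0.1,-0.1,-0.1,-0.1])

```text
clock: 26.62
tool_pos: [0.4844, -0.0497, 0.3152]
eef_rot: [0.035, 0.999, -0.001, 0.003]
contact_force: [0.3, -0.5, 0.5]
opening: 0.549
```

Run:
```python
from h import *
s=snap('side','s8'); crop(s,200,60,370,240,4,'c15')
q=W((.1005,0,.33)); print(q); go(*q,-.0684)
```

```text
[ 0.67406499 -0.13086884  0.33      ]
turn(2pi) [0.0004 0.0006 0.2495]
dp(25mm) after turn [-2.713  7.779 -0.665] before [-7.789 -2.691 -0.63 ]
pos [ 0.4847 -0.0499  0.3134] yaw 1.4995 op 0.548 q [ 0.31  0.43 -0.45  1.86  0.24  0.9   1.24] F [-0.2 -0.6 -0.9] M [ 0.04 -0.02  0.  ] t 26.6667
```

View pics/c15.png

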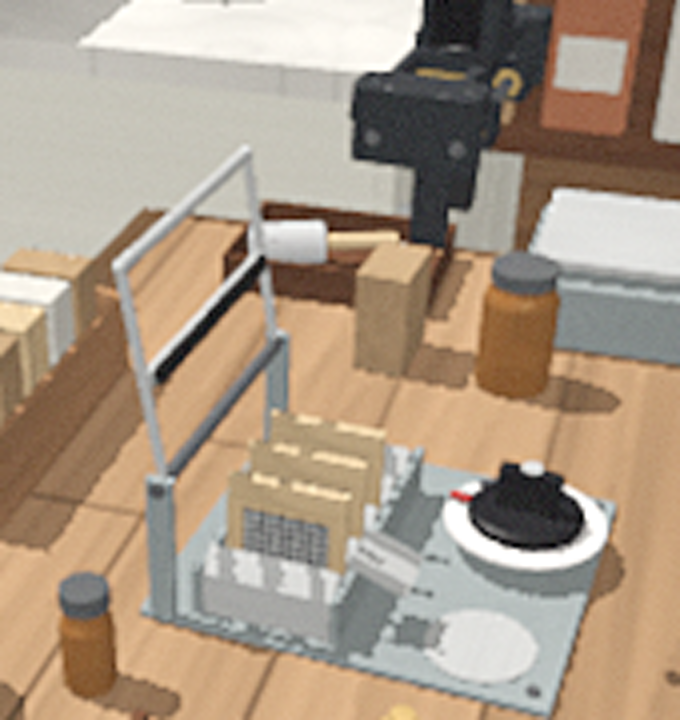

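Emit:
move_arm(turn=[[0,0,0.019],[0,0,0.019],[0,0,0.019],[0,0,0.019],[0,0,0.019],[0,0,0.019],[0,0,0.019],[0,0,0.019],[0,0,0.019],[0,0,0.019]], dp=[[0,0,-0.14],[0,0,-0.14],[0,0,-0.14],[0,0,-0.14],[0,0,-0.14],[0,0,-0.14],[0,0,0],[0,0,0],[0,0,0],[0,0,0]], jaw=[-0.1,-0.1,-0.1,-0.1,-0.1,-0.1,-0.1,-0.1,-0.1,-0.1])

```text
clock: 27.5
tool_pos: [0.484, -0.05, 0.3311]
eef_rot: [0.594, 0.805, -0.001, -0.001]
contact_force: [-0.3, 0.1, 0.3]
opening: 0.549
```

Emit:
move_arm(turn=[[0,0,0.019],[0,0,0.019],[0,0,0.019],[0,0,0.0025],[0,0,0],[0,0,0]], dp=[[0,0,0],[0,0,0],[0,0,0],[0,0,0],[0,0,0],[0,0,0]], jaw=[-0.1,-0.1,-0.1,-0.1,-0.1,-0.1])

```text
clock: 28.0
tool_pos: [0.4839, -0.0499, 0.3318]
eef_rot: [0.73, 0.684, -0.001, -0.0]
contact_force: [0.5, -0.8, -0.0]
opening: 0.549
```

Run:
```python
from h import *
q=W((.1005,0,.33)); go(*q,-.0684)
s=snap('top','t3'); crop(s,240,140,350,270,6,'c15b')
```

```text
turn(2pi) [-0.0003  0.0001  0.0005]
dp(25mm) after turn [-2.713  7.809  0.07 ] before [-2.74   7.799  0.059]
pos [ 0.4839 -0.0499  0.3318] yaw -0.0649 op 0.549 q [ 0.03  0.39 -0.04  1.84  0.02  0.92 -0.08] F [ 0.5 -0.8 -0. ] M [-0.07  0.09 -0.02] t 28.0
```

View pics/c15b.png

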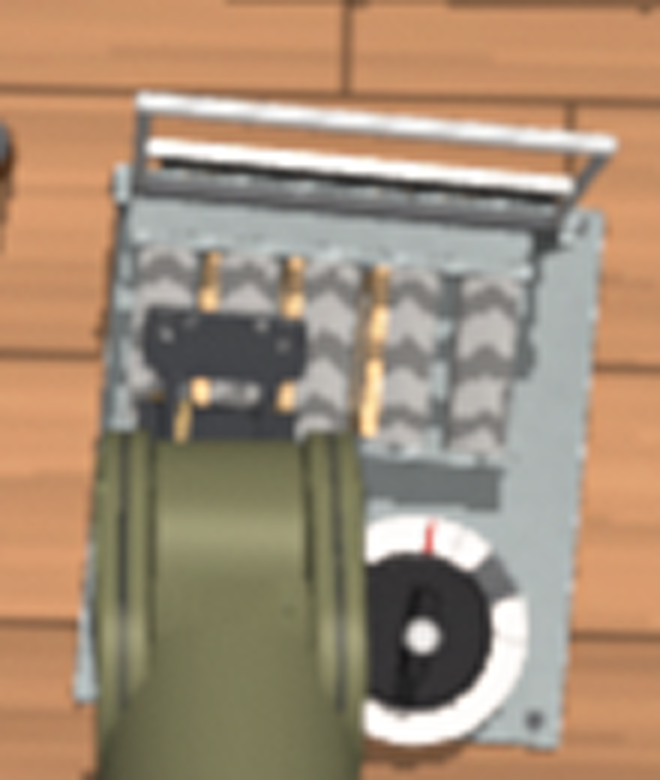

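Run:
```python
from h import *
s=load('top'); print(pz(s,302.7,160.5,.273), W((.1005,0,.273)))
```

```text
[ 0.67608126 -0.13225023  0.273     ] [ 0.67406499 -0.13086884  0.273     ]
```

Emit:
move_arm(turn=[[0,0,0],[0,0,0],[0,0,0],[0,0,0],[0,0,0],[0,0,0],[0,0,0],[0,0,0],[0,0,0],[0,0,0]], dp=[[-0.3,0.87,0],[-0.3,0.87,0],[-0.3,0.87,0],[-0.3,0.87,0],[-0.3,0.87,0],[-0.3,0.87,0],[-0.3,0.87,0],[-0.3,0.87,0],[-0.3,0.83,0],[0,0,0]], jaw=[-0.1,-0.1,-0.1,-0.1,-0.1,-0.1,-0.1,-0.1,-0.1,-0.1])

```text
clock: 28.88
tool_pos: [0.6762, -0.1328, 0.3308]
eef_rot: [0.731, 0.682, -0.0, 0.001]
contact_force: [-0.6, -0.6, -0.2]
opening: 0.551
```

Run:
```python
from h import *
s=snap('side','s9'); crop(s,200,60,370,240,4,'c16')
q=W((.1005,0,.254)); go(*q,-.0684)
```

```text
turn(2pi) [-0.0002  0.0001  0.    ]
dp(25mm) after turn [ 0.032 -0.022  3.075] before [ 0.035 -0.019  3.075]
pos [ 0.6746 -0.1317  0.3309] yaw -0.0681 op 0.551 q [ 0.13  0.7  -0.02  1.23  0.01  1.22  0.05] F [0.1 0.3 0.1] M [-0.11  0.1   0.02] t 28.9333
```

View pics/c16.png

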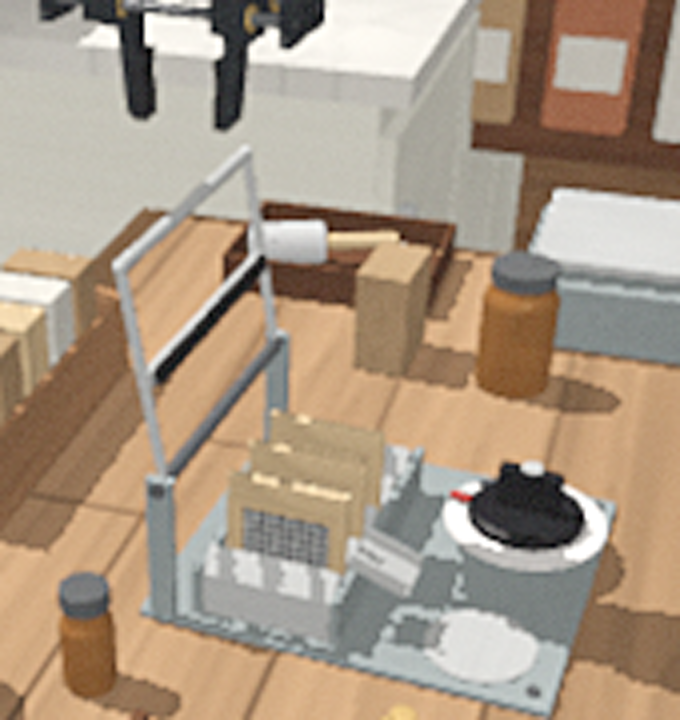

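Fingers straddle the rod line. Descend and grip.

Emit:
move_arm(turn=[[0,0,0],[0,0,0],[0,0,0],[0,0,0],[0,0,0],[0,0,0],[0,0,0],[0,0,0]], dp=[[0,0,0.5],[0,0,0.5],[0,0,0.5],[0,0,0.5],[0,0,0.5],[0,0,0.5],[0,0,0],[0,0,0]], jaw=[-0.1,-0.1,-0.1,-0.1,-0.1,-0.1,-0.1,-0.1])

```text
clock: 29.6
tool_pos: [0.6727, -0.1301, 0.257]
eef_rot: [0.73, 0.683, -0.001, -0.001]
contact_force: [-0.1, 0.7, 0.1]
opening: 0.547
```

Emit:
move_arm(turn=[[0,0,0],[0,0,0],[0,0,0],[0,0,0],[0,0,0],[0,0,0]], dp=[[0,0,0],[0,0,0],[0,0,0],[0,0,0],[0,0,0],[0,0,0]], jaw=[1,1,1,1,1,1], newtons=12)

```text
clock: 30.1
tool_pos: [0.6737, -0.1305, 0.2576]
eef_rot: [0.731, 0.683, -0.0, 0.0]
contact_force: [-0.1, -0.6, -0.1]
opening: 0.122
```

Run:
```python
from h import *
s=snap('side','s10'); crop(s,200,60,370,240,4,'c17')
q=W((.1005,0,.254)); go(*q,-.0684)
```

```text
turn(2pi) [-0.0001  0.0001  0.0001]
dp(25mm) after turn [-0.013  0.016  0.142] before [-0.013  0.016  0.142]
pos [ 0.6737 -0.1305  0.2575] yaw -0.068 op 0.111 q [ 0.13  0.76 -0.02  1.34  0.02  1.05  0.04] F [-0.7 -0.1  1.7] M [0.01 0.13 0.01] t 30.15
```

View pics/c17.png

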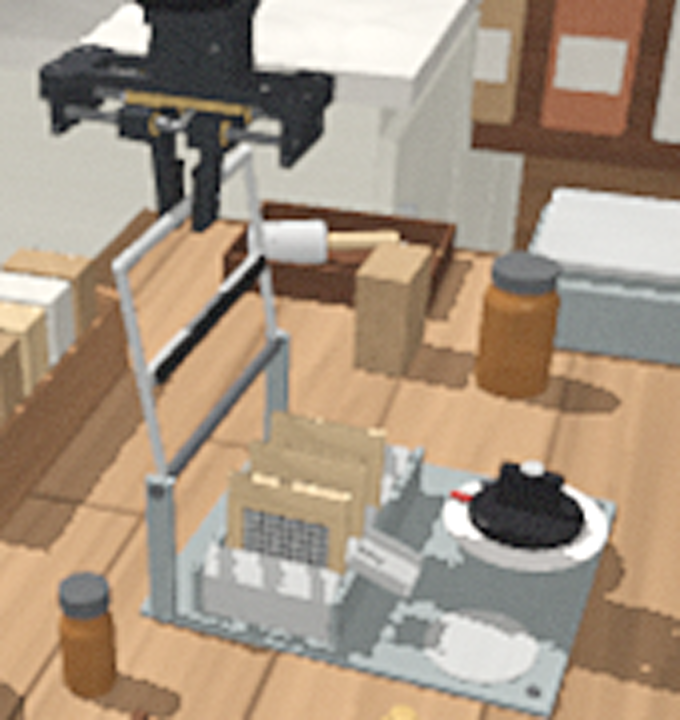

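```bash
python3 -c "
import numpy as np
a=np.linspace(1.734,0,25)
x=-157*np.cos(a)/25;z=157*np.sin(a)/25
print([[0,round(u,2),round(-v,2)] for u,v in zip(np.diff(x),np.diff(z))])"
```

```text
[[0, np.float64(-0.45), np.float64(-0.06)], [0, np.float64(-0.45), np.float64(-0.02)], [0, np.float64(-0.45), np.float64(0.01)], [0, np.float64(-0.45), np.float64(0.04)], [0, np.float64(-0.45), np.float64(0.07)], [0, np.float64(-0.44), np.float64(0.11)], [0, np.float64(-0.43), np.float64(0.14)], [0, np.float64(-0.42), np.float64(0.17)], [0, np.float64(-0.41), np.float64(0.2)], [0, np.float64(-0.39), np.float64(0.23)], [0, np.float64(-0.38), np.float64(0.25)], [0, np.float64(-0.36), np.float64(0.28)], [0, np.float64(-0.34), np.float64(0.31)], [0, np.float64(-0.31), np.float64(0.33)], [0, np.float64(-0.29), np.float64(0.35)], [0, np.float64(-0.26), np.float64(0.37)], [0, np.float64(-0.23), np.float64(0.39)], [0, np.float64(-0.21), np.float64(0.4)], [0, np.float64(-0.18), np.float64(0.42)], [0, np.float64(-0.14), np.float64(0.43)], [0, np.float64(-0.11), np.float64(0.44)], [0, np.float64(-0.08), np.float64(0.45)], [0, np.float64(-0.05), np.float64(0.45)], [0, np.float64(-0.02), np.float64(0.45)]]
```

Emit:
move_arm(turn=[[0,0,0],[0,0,0],[0,0,0],[0,0,0],[0,0,0],[0,0,0],[0,0,0],[0,0,0]], dp=[[0,-0.45,-0.06],[0,-0.45,-0.02],[0,-0.45,0.01],[0,-0.45,0.04],[0,-0.45,0.07],[0,-0.44,0.11],[0,-0.43,0.14],[0,-0.42,0.17]], jaw=[1,1,1,1,1,1,1,1])

```text
clock: 30.82
tool_pos: [0.5868, -0.1242, 0.2471]
eef_rot: [0.731, 0.683, 0.001, 0.002]
contact_force: [1.7, 0.4, 0.8]
opening: 0.108
```

Emit:
move_arm(turn=[[0,0,0],[0,0,0],[0,0,0],[0,0,0],[0,0,0],[0,0,0],[0,0,0],[0,0,0]], dp=[[0,-0.41,0.2],[0,-0.39,0.23],[0,-0.38,0.25],[0,-0.36,0.28],[0,-0.34,0.31],[0,-0.31,0.33],[0,-0.29,0.35],[0,-0.26,0.37]], jaw=[1,1,1,1,1,1,1,1])

```text
clock: 31.48
tool_pos: [0.5181, -0.1193, 0.1884]
eef_rot: [0.731, 0.683, 0.001, 0.001]
contact_force: [1.9, 0.7, 1.2]
opening: 0.099
```

Run:
```python
from h import *
s=snap('side','s11'); crop(s,200,60,370,240,4,'c18')
a=1.734/24*8
q=W((.075-.157*np.cos(a),0,.118+.157*np.sin(a)-.019)); print(q);go(*q,-.0684)
```

```text
[ 0.51743566 -0.12013866  0.18477694]
turn(2pi) [ 0.0001 -0.      0.0002]
dp(25mm) after turn [-0.035  0.027  0.079] before [-0.035  0.026  0.079]
pos [ 0.5168 -0.1192  0.1868] yaw -0.0674 op 0.097 q [ 0.16  0.64 -0.03  1.91  0.03  0.59  0.04] F [ 3.2  1.1 -5.7] M [ 0.08 -0.66  0.01] t 31.5333
```

View pics/c18.png

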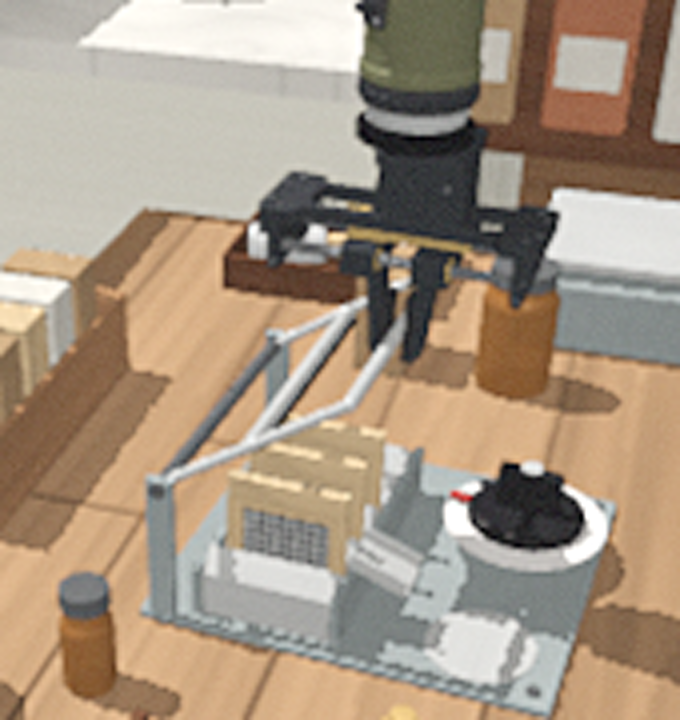

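Emit:
move_arm(turn=[[0,0,0],[0,0,0],[0,0,0],[0,0,0],[0,0,0],[0,0,0],[0,0,0],[0,0,0]], dp=[[0,-0.23,0.39],[0,-0.21,0.4],[0,-0.18,0.42],[0,-0.14,0.43],[0,-0.11,0.44],[0,-0.08,0.45],[0,-0.05,0.4],[0,0,0]], jaw=[1,1,1,1,1,1,1,1])

```text
clock: 32.2
tool_pos: [0.4918, -0.1175, 0.1136]
eef_rot: [0.73, 0.683, -0.001, -0.001]
contact_force: [-0.1, 1.5, -2.0]
opening: 0.103
```

Run:
```python
from h import *
s=snap('side','s12'); crop(s,200,60,370,240,4,'c19')
q=W((.075-.157,0,.118-.019)); print(q);go(*q,-.0684)
```

```text
[ 0.49199175 -0.11839557  0.099     ]
turn(2pi) [-0.0004 -0.      0.0002]
dp(25mm) after turn [-0.034  0.009  0.607] before [-0.034  0.01   0.607]
pos [ 0.4918 -0.1175  0.1142] yaw -0.0673 op 0.095 q [ 0.16  0.74 -0.03  2.03  0.05  0.37  0.03] F [-0.3  2.5 -2.3] M [ 0.42  0.1  -0.03] t 32.25
```

View pics/c19.png

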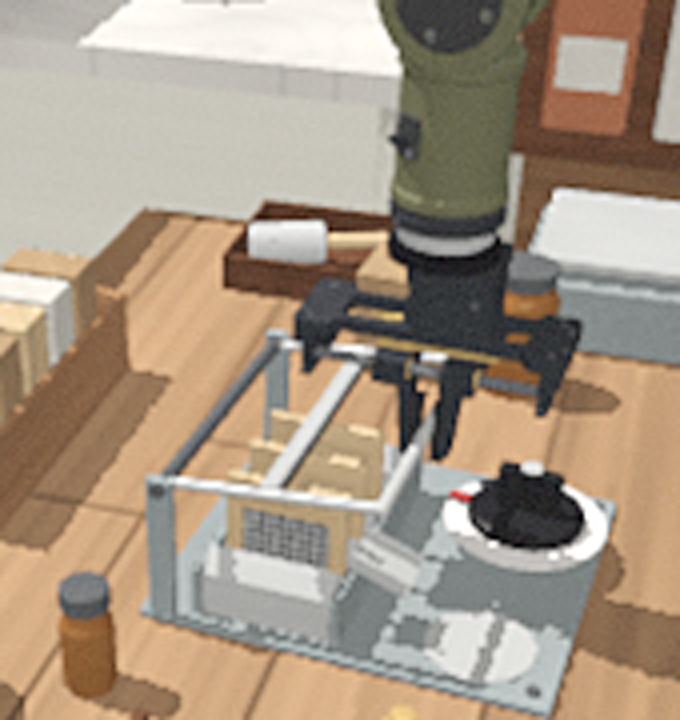

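Emit:
move_arm(turn=[[0,0,0],[0,0,0],[0,0,0],[0,0,0],[0,0,0],[0,0,0]], dp=[[0,0,0.2],[0,0,0.2],[0,0,0.2],[0,0,0.1],[0,0,0],[0,0,0]], jaw=[1,1,1,1,1,1])

```text
clock: 32.75
tool_pos: [0.491, -0.1176, 0.0968]
eef_rot: [0.731, 0.683, -0.001, -0.001]
contact_force: [-3.4, 4.2, -1.1]
opening: 0.091
```

Run:
```python
from h import *
q=W((.075-.157,0,.118-.019)); go(*q,-.0684)
```

```text
turn(2pi) [-0.0005 -0.      0.0002]
dp(25mm) after turn [-0.028  0.043 -0.086] before [-0.028  0.043 -0.087]
pos [ 0.491  -0.1176  0.0968] yaw -0.0674 op 0.091 q [ 0.16  0.77 -0.02  2.04  0.05  0.33  0.03] F [-3.4  4.2 -1.1] M [0.75 0.67 0.03] t 32.75
```

Emit:
move_arm(turn=[[0,0,0],[0,0,0],[0,0,0],[0,0,0],[0,0,0]], dp=[[0,0,0.1],[0,0,0.1],[0,0,0],[0,0,0],[0,0,0]], jaw=[1,1,1,1,1])

```text
clock: 33.17
tool_pos: [0.4909, -0.1187, 0.0927]
eef_rot: [0.731, 0.682, -0.001, -0.0]
contact_force: [-4.1, 3.4, 6.1]
opening: 0.081
```

Run:
```python
from h import *
s=snap('side','s13'); crop(s,220,130,360,230,5.6,'c20')
q=W((.075-.157,0,.118-.019)); go(*q,-.0684)
```

```text
turn(2pi) [-0.0004  0.0002 -0.    ]
dp(25mm) after turn [ 0.014  0.041 -0.254] before [ 0.014  0.041 -0.254]
pos [ 0.4909 -0.1187  0.0927] yaw -0.0685 op 0.082 q [ 0.16  0.78 -0.02  2.04  0.05  0.32  0.03] F [-5.   2.1  5.9] M [0.48 0.94 0.02] t 33.2167
```

View pics/c20.png

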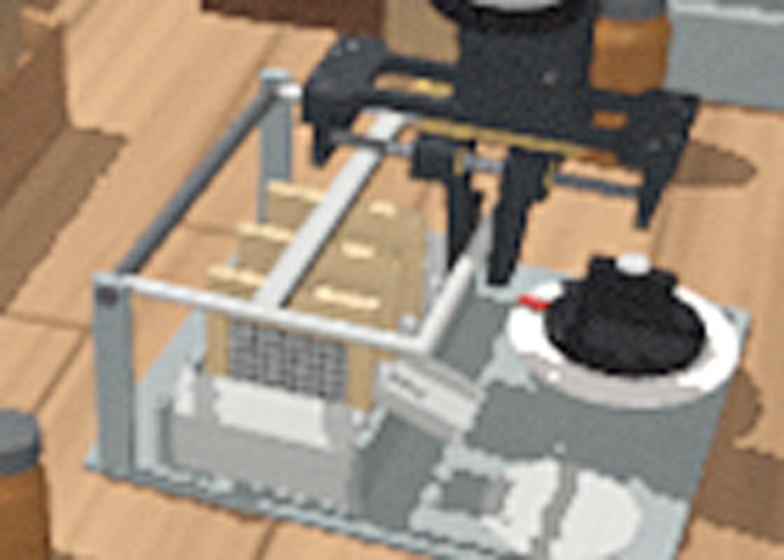

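Emit:
move_arm(turn=[[0,0,0],[0,0,0],[0,0,0],[0,0,0],[0,0,0],[0,0,0],[0,0,0],[0,0,0],[0,0,0],[0,0,0]], dp=[[0,0,0],[0,0,0],[0,0,0],[0,0.05,-0.5],[0,0,-0.6],[0,0,-0.6],[0,0,0],[0,0,0],[0,0,0],[0,0,0]], jaw=[0.3,0.3,0.3,0.3,0.3,0.3,1,1,1,1])

```text
clock: 34.05
tool_pos: [0.4929, -0.1184, 0.134]
eef_rot: [0.731, 0.683, -0.001, -0.0]
contact_force: [-0.6, 0.7, -0.4]
opening: 0.073
```

Run:
```python
from h import *
q=W((.075-.157,0,.123)); go(*q,-.0684)
```

```text
turn(2pi) [-0.0003  0.0001  0.0001]
dp(25mm) after turn [-0.004 -0.037  0.438] before [-0.004 -0.036  0.438]
pos [ 0.4929 -0.1184  0.134 ] yaw -0.0681 op 0.073 q [ 0.16  0.71 -0.03  2.02  0.05  0.42  0.03] F [-0.6  0.7 -0.4] M [-0.02  0.03  0.01] t 34.05
```

Emit:
move_arm(turn=[[0,0,0],[0,0,0],[0,0,0],[0,0,0],[0,0,0]], dp=[[0,-0.03,0.1],[0,0,0.15],[0,0,0.1],[0,0,0],[0,0,0]], jaw=[1,1,1,1,1])

```text
clock: 34.47
tool_pos: [0.4923, -0.1182, 0.1255]
eef_rot: [0.731, 0.683, -0.001, -0.0]
contact_force: [-0.0, 0.1, -0.3]
opening: 0.004
```

Emit:
move_arm(turn=[[0,0,0],[0,0,0],[0,0,0],[0,0,0],[0,0,0]], dp=[[0,0,0.1],[0,0,0.05],[0,0,0],[0,0,0],[0,0,0]], jaw=[1,1,1,1,1])

```text
clock: 34.88
tool_pos: [0.4928, -0.1183, 0.1231]
eef_rot: [0.731, 0.683, -0.0, 0.0]
contact_force: [-1.7, 1.0, 9.2]
opening: 0.003
```

Emit:
move_arm(turn=[[0,0,0],[0,0,0],[0,0,0],[0,0,0],[0,0,0],[0,0,0]], dp=[[0,0,-0.6],[0,0,-0.7],[0.7,0,-0.7],[0.7,0,0],[0.7,0,0],[0.7,0,0]], jaw=[0.3,0.3,0.3,0.3,0.3,0.3])

```text
clock: 35.38
tool_pos: [0.4975, -0.0477, 0.1726]
eef_rot: [0.731, 0.683, -0.0, 0.0]
contact_force: [-0.9, 0.3, -0.0]
opening: 0.351
```

Run:
```python
from h import *
s=snap('top','t4')
im=s['frame'][222:268,284:336].astype(float); im=np.clip(im*3,0,255).astype(np.uint8); cv2.imwrite('pics/c21.png',cv2.resize(im,None,fx=14,fy=12.9,interpolation=cv2.INTER_CUBIC))
s=snap('side','s14');im=s['frame'][160:215,295:365].astype(float); im=np.clip(im*2.5,0,255).astype(np.uint8); cv2.imwrite('pics/c22.png',cv2.resize(im,None,fx=10,fy=10,interpolation=cv2.INTER_CUBIC))
crop(load('top'),240,140,350,270,4.5,'c23')
```

```text
(no output)
```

View pics/c21.png

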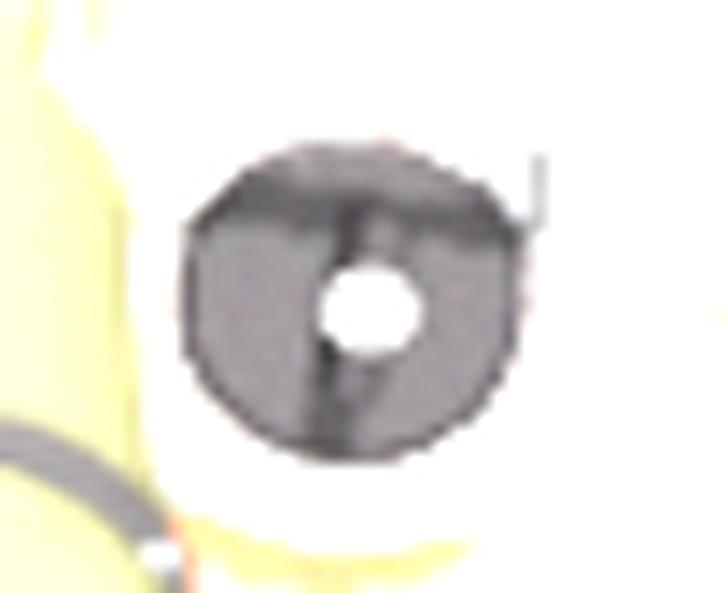

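View pics/c22.png

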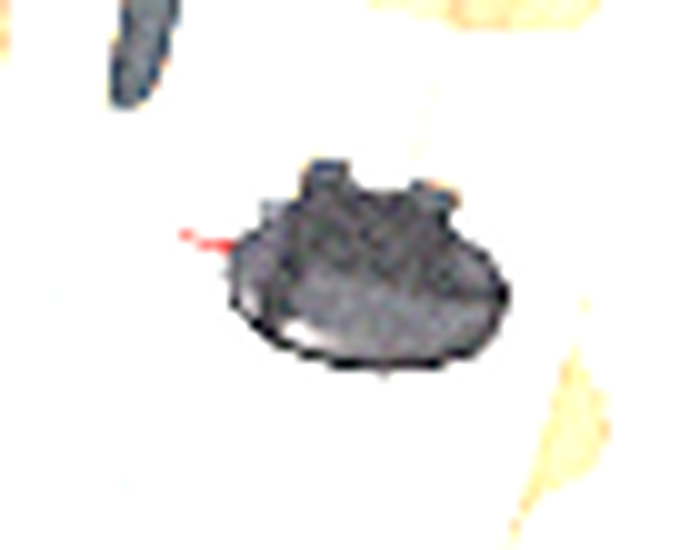

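View pics/c23.png

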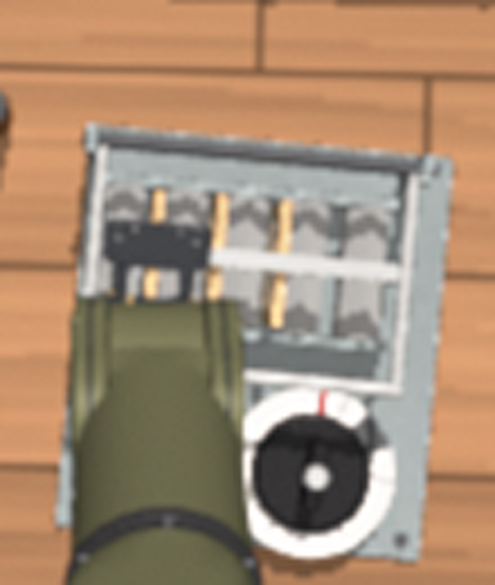

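Run:
```python
from h import *
s=load('top')
f=lambda x,y:(284+x/14,222+y/12.9)
for a,b in [((370,205),(345,455)),((345,235),(320,400)),((385,215),(362,400))]:
    A=pz(s,*f(*a),.078);B=pz(s,*f(*b),.078);print(A,B,np.arctan2(*(A-B)[1::-1]),np.linalg.norm(A-B))
print('knob',pz(s,*f(370,310),.082),'disc',pz(s,*f(352,302),.043),'site',W((-.15,-.065,.062)))
t=dict(np.load('last_top.npz'))
A=pz(t,240+323/4.5,140+402/4.5,.035);print('pointer',A,np.arctan2(*(A-W((-.15,-.065,.04)))[1::-1]))
go(*W((-.15,-.065,.13)),-.17-np.pi/2)
```

```text
[ 0.44627668 -0.1790497   0.078     ] [ 0.38369621 -0.1744465   0.078     ] -0.07342430336995052 0.06274954398282186
[ 0.43862882 -0.17341882  0.078     ] [ 0.39726648 -0.16842593  0.078     ] -0.12012957665470247 0.04166259868923965
[ 0.44386137 -0.18255824  0.078     ] [ 0.39751294 -0.17810893  0.078     ] -0.09570374087806124 0.04656149686198865
knob [ 0.42032391 -0.17910839  0.082     ] disc [ 0.41937359 -0.17899581  0.043     ] site [ 0.41970822 -0.178596    0.062     ]
pointer [ 0.47237183 -0.18759753  0.035     ] -0.1692889350507405
turn(2pi) [-2.000e-04 -2.000e-04  2.671e-01]
dp(25mm) after turn [-2.169  5.797  1.69 ] before [-5.533 -2.777  1.682]
pos [ 0.4977 -0.0449  0.1722] yaw -0.0627 op 0.346 q [ 0.01  0.63 -0.02  2.01  0.02  0.5  -0.08] F [-0.7 -0.2 -0.5] M [-0.06  0.08 -0.  ] t 35.4833
```

Run:
```python
from h import *
s=load('side');crop(s,310,165,360,205,15,'c24')
s=load('top');crop(s,290,225,330,262,15,'c25')
# expected pixel positions
for z in (.078,.082,.086,.09): print(z,proj(load('side'),W((-.15,-.065,z))),)
for d in(-.025,.025):
  b=W((-.15,-.065,.078))+d*np.array([np.cos(.1),-np.sin(.1),0]); print(proj(load('side'),b))
```

```text
0.078 [[332.4227178  175.95893611]]
0.082 [[332.58926731 174.83648611]]
0.086 [[332.75654906 173.70910129]]
0.09 [[332.92456787 172.57674904]]
[[340.62575896 177.74027693]]
[[324.34001391 174.20372726]]
```

View pics/c24.png

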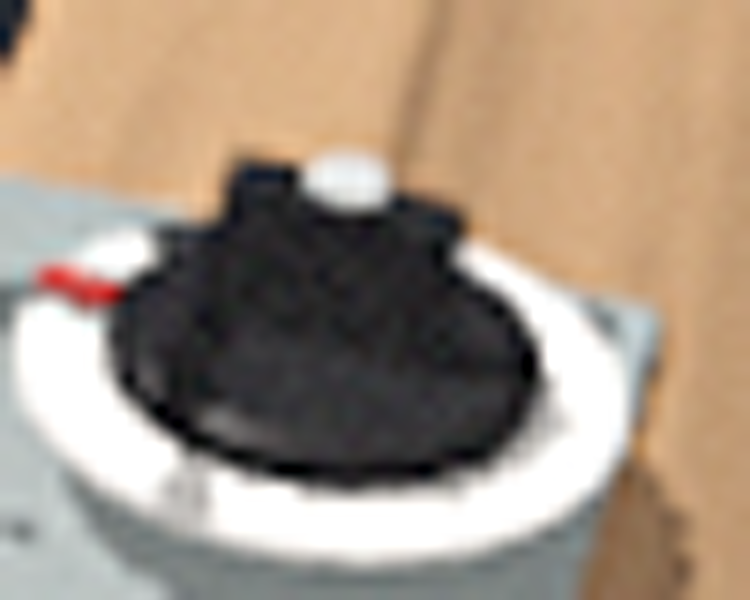

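View pics/c25.png

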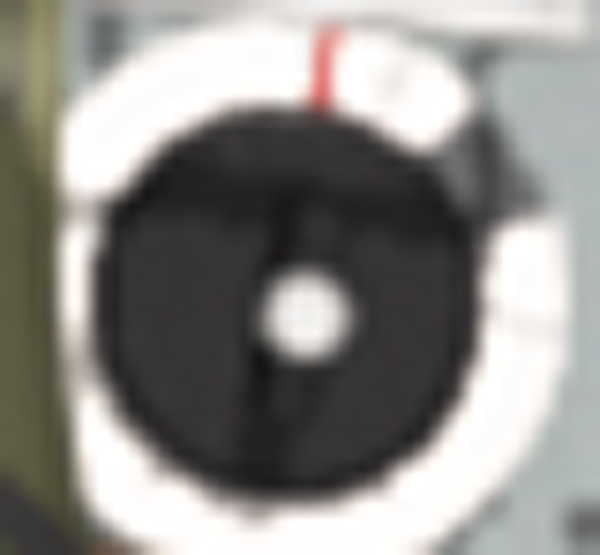

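Emit:
move_arm(turn=[[0,0,-0.0195],[0,0,-0.0195],[0,0,-0.0195],[0,0,-0.0195],[0,0,-0.0195],[0,0,-0.0195],[0,0,-0.0195],[0,0,-0.0195],[0,0,-0.0195],[0,0,-0.0195]], dp=[[0,0,0],[0,0,0],[0,0,0],[0,0,0],[0,0,0],[0,0,0],[0,0,0],[0,0,0],[0,0,0],[0,0,0]], jaw=[0.3,0.3,0.3,0.3,0.3,0.3,0.3,0.3,0.3,0.3])

```text
clock: 36.32
tool_pos: [0.4971, -0.0498, 0.172]
eef_rot: [0.203, 0.979, -0.001, -0.0]
contact_force: [-0.0, -0.3, 0.4]
opening: 0.351
```

Emit:
move_arm(turn=[[0,0,-0.0195],[0,0,-0.0195],[0,0,-0.01],[0,0,0],[0,0,0]], dp=[[0,0,0],[0,0,0],[0,0,0],[0,0,0],[0,0,0]], jaw=[0.3,0.3,0.3,0.3,0.3])

```text
clock: 36.73
tool_pos: [0.4971, -0.0495, 0.172]
eef_rot: [0.055, 0.999, -0.0, -0.0]
contact_force: [1.0, -0.1, -0.6]
opening: 0.35
```

Run:
```python
from h import *
q=W((-.15,-.065,.14)); go(*q,-.1+np.pi/2)
```

```text
turn(2pi) [-0.0002 -0.0001 -0.0015]
dp(25mm) after turn [ 2.565 -5.447  1.28 ] before [ 2.513 -5.469  1.287]
pos [ 0.4971 -0.0495  0.172 ] yaw 1.4616 op 0.35 q [ 0.29  0.66 -0.45  2.    0.5   0.59  0.96] F [ 1.  -0.1 -0.6] M [-0.   -0.01  0.03] t 36.7333
```

Emit:
move_arm(turn=[[0,0,-0.0015],[0,0,0],[0,0,0],[0,0,0],[0,0,0],[0,0,0],[0,0,0],[0,0,0],[0,0,0]], dp=[[0.36,-0.78,0],[0.36,-0.78,0],[0.36,-0.78,0],[0.36,-0.78,0],[0.36,-0.78,0.4],[0.36,-0.78,0.4],[0.36,-0.78,0.4],[0,0,0],[0,0,0]], jaw=[0.3,0.3,0.3,0.3,0.3,0.3,0.3,0.3,0.3])

```text
clock: 37.48
tool_pos: [0.4203, -0.1792, 0.1419]
eef_rot: [0.05, 0.999, -0.001, -0.001]
contact_force: [0.0, -1.1, -0.3]
opening: 0.35
```

Run:
```python
from h import *
q=W((-.15,-.065,.063)); r.snapshot('side'); go(*q,-.1+np.pi/2)
s=snap('side','s15'); crop(s,280,100,380,220,6,'c26')
```

```text
turn(2pi) [-0.     -0.      0.0003]
dp(25mm) after turn [ 0.074 -0.03   3.175] before [ 0.073 -0.029  3.175]
pos [ 0.4216 -0.178   0.1424] yaw 1.4728 op 0.348 q [ 0.55  0.67 -0.41  2.14  0.62  0.44  1.13] F [0.4 0.5 0. ] M [ 0.02  0.01 -0.  ] t 37.5333
```

View pics/c26.png

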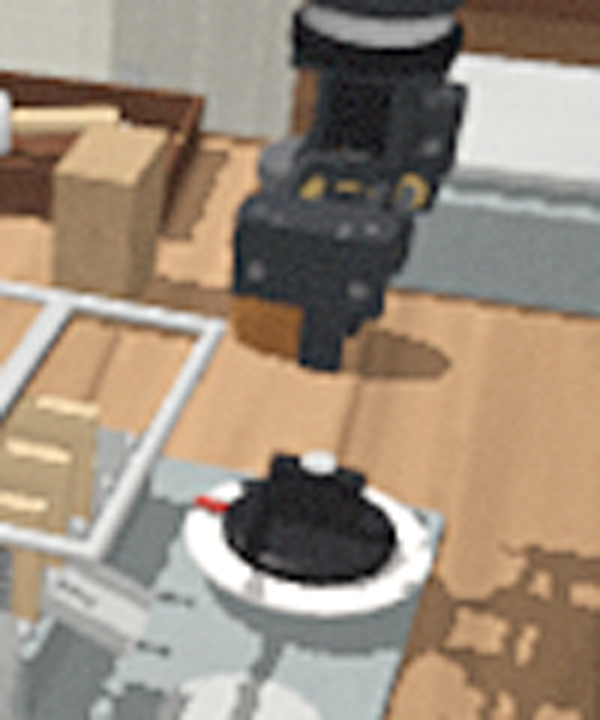

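Emit:
move_arm(turn=[[0,0,0],[0,0,0],[0,0,0],[0,0,0],[0,0,0],[0,0,0],[0,0,0],[0,0,0]], dp=[[0.05,0,0.5],[0,0,0.5],[0,0,0.5],[0,0,0.5],[0,0,0.5],[0,0,0.5],[0,0,0.1],[0,0,0]], jaw=[0.3,0.3,0.3,0.3,0.3,0.3,0.3,0.3])

```text
clock: 38.25
tool_pos: [0.4207, -0.1769, 0.0646]
eef_rot: [0.047, 0.999, -0.0, -0.0]
contact_force: [-0.1, -0.3, 0.7]
opening: 0.353
```

Run:
```python
from h import *
q=W((-.15,-.065,.063)); r.snapshot('side'); go(*q,-.1+np.pi/2)
```

```text
turn(2pi) [-0.0001 -0.      0.0008]
dp(25mm) after turn [ 0.035 -0.061  0.081] before [ 0.035 -0.06   0.081]
pos [ 0.4207 -0.1772  0.065 ] yaw 1.476 op 0.347 q [ 0.41  0.82 -0.19  2.19  0.77  0.2   1.  ] F [-0.9 -0.2  0. ] M [ 0.    0.01 -0.01] t 38.3
```

Emit:
move_arm(turn=[[0,0,0],[0,0,0],[0,0,0],[0,0,0],[0,0,0],[0,0,0],[0,0,0]], dp=[[0.03,-0.06,0.07],[0,0,0],[0,0,0],[0,0,0],[0,0,0],[0,0,0],[0,0,0]], jaw=[0.3,1,1,1,1,1,1], newtons=60)

```text
clock: 38.88
tool_pos: [0.4196, -0.1773, 0.0635]
eef_rot: [0.047, 0.999, 0.001, 0.001]
contact_force: [0.4, 4.9, 4.6]
opening: 0.131
```

Run:
```python
from h import *
q=W((-.15,-.065,.063)); go(*q,-.1+np.pi/2)
s=snap('side','s16'); crop(s,250,100,370,220,6,'c27')
```

```text
turn(2pi) [0.0004 0.0001 0.001 ]
dp(25mm) after turn [-0.009 -0.053  0.021] before [-0.009 -0.053  0.021]
pos [ 0.4196 -0.1773  0.0635] yaw 1.4771 op 0.131 q [ 0.41  0.82 -0.18  2.2   0.77  0.19  1.  ] F [0.4 4.9 4.6] M [1.07 0.09 0.05] t 38.8833
```

View pics/c27.png

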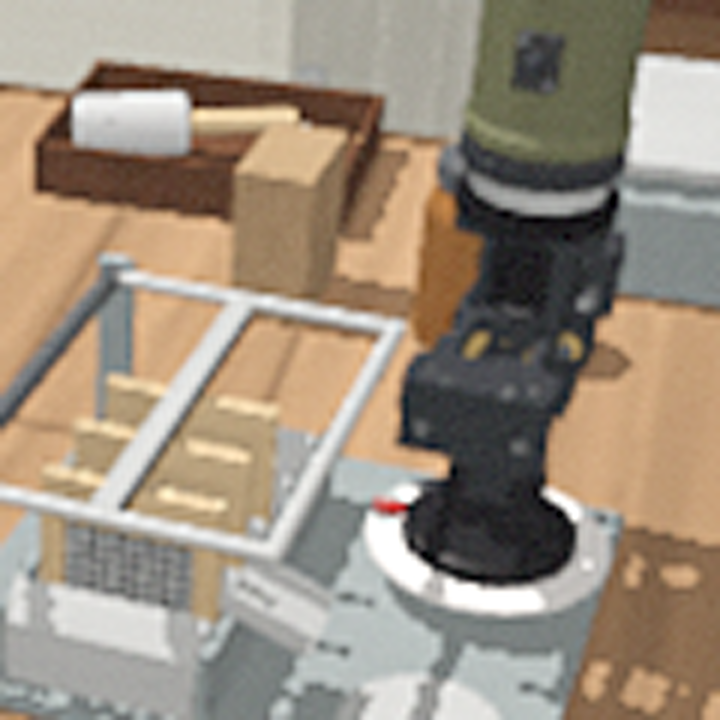

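Emit:
move_arm(turn=[[0,0,0.0195],[0,0,0.0195],[0,0,0.0195],[0,0,0.0195],[0,0,0.0195],[0,0,0]], dp=[[0,0,0],[0,0,0],[0,0,0],[0,0,0],[0,0,0],[0,0,0]], jaw=[1,1,1,1,1,1])

```text
clock: 39.43
tool_pos: [0.4193, -0.1779, 0.0635]
eef_rot: [0.348, 0.938, 0.001, -0.0]
contact_force: [-0.5, 5.5, 6.1]
opening: 0.127
```

Run:
```python
from h import *
q=W((-.15,-.065,.063)); go(*q,1.477-.6126)
s=snap('side','s17'); crop(s,250,100,370,220,6,'c28')
```

```text
turn(2pi) [ 0.0002 -0.0001 -0.0007]
dp(25mm) after turn [-0.03  -0.012  0.02 ] before [-0.03  -0.012  0.02 ]
pos [ 0.4193 -0.1779  0.0635] yaw 0.8602 op 0.127 q [ 0.36  0.82 -0.09  2.2   0.49  0.15  0.67] F [-0.5  5.5  6.1] M [ 1.2   0.12 -0.13] t 39.4333
```

View pics/c28.png

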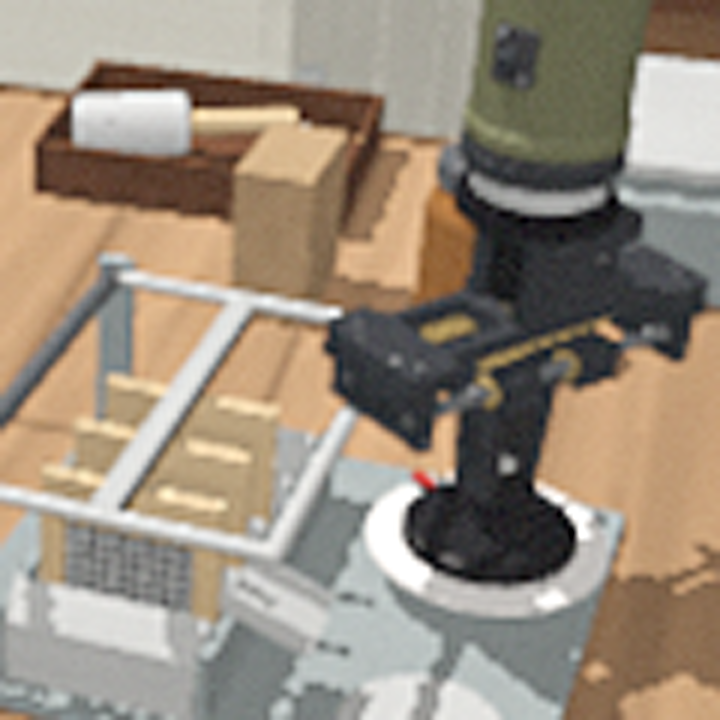

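Emit:
move_arm(turn=[[0,0,0.0195],[0,0,0.0195],[0,0,0.0195],[0,0,0]], dp=[[0,0,0],[0,0,0],[0,0,0],[0,0,0]], jaw=[1,1,1,1])

```text
clock: 39.82
tool_pos: [0.419, -0.1781, 0.0635]
eef_rot: [0.513, 0.859, 0.0, -0.001]
contact_force: [-0.6, 5.8, 5.6]
opening: 0.128
```

Run:
```python
from h import *
q=W((-.15,-.065,.063)); go(*q,1.477-.6126*8/5)
s=snap('side','s18'); crop(s,250,100,370,220,6,'c29')
```

```text
turn(2pi) [-0.     -0.0002 -0.0004]
dp(25mm) after turn [-0.032  0.014  0.019] before [-0.032  0.014  0.019]
pos [ 0.419  -0.1781  0.0635] yaw 0.4942 op 0.128 q [ 0.34  0.82 -0.06  2.2   0.31  0.13  0.48] F [-0.6  5.8  5.6] M [ 1.11  0.14 -0.16] t 39.8167
```

View pics/c29.png

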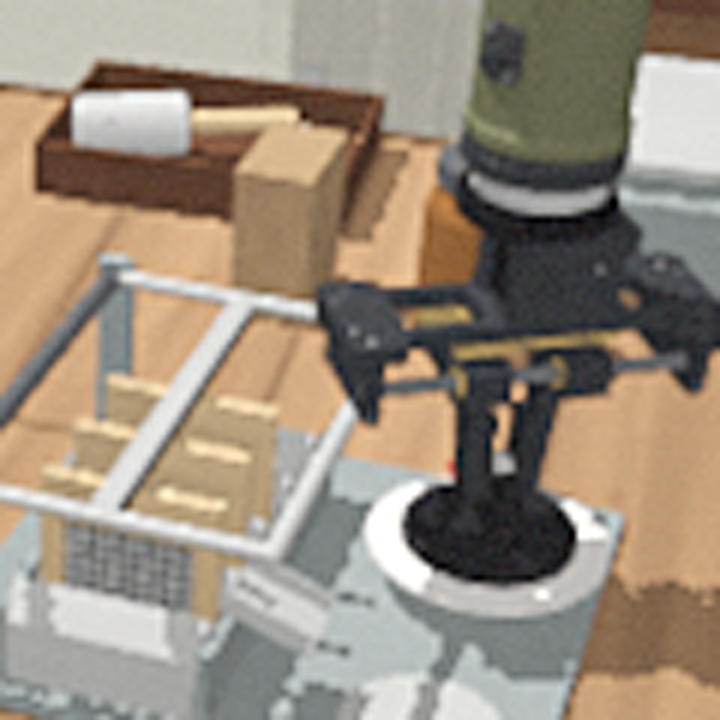

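Emit:
move_arm(turn=[[0,0,0.015],[0,0,0.015],[0,0,0]], dp=[[0,0,0],[0,0,0],[0,0,0]], jaw=[1,1,1])

```text
clock: 40.12
tool_pos: [0.4188, -0.1782, 0.0635]
eef_rot: [0.591, 0.807, 0.0, -0.001]
contact_force: [-1.3, 4.4, 6.5]
opening: 0.127
```

Run:
```python
from h import *
q=W((-.15,-.065,.063)); go(*q,0)
s=snap('top','t5'); crop(s,250,190,345,270,7,'c30')
```

```text
turn(2pi) [-0.0001 -0.0002  0.0489]
dp(25mm) after turn [-0.018  0.035  0.019] before [-0.027  0.028  0.019]
pos [ 0.4188 -0.1782  0.0635] yaw 0.3069 op 0.127 q [ 0.33  0.82 -0.04  2.2   0.22  0.13  0.39] F [-1.3  4.4  6.5] M [ 1.05  0.17 -0.17] t 40.1167
```

View pics/c30.png

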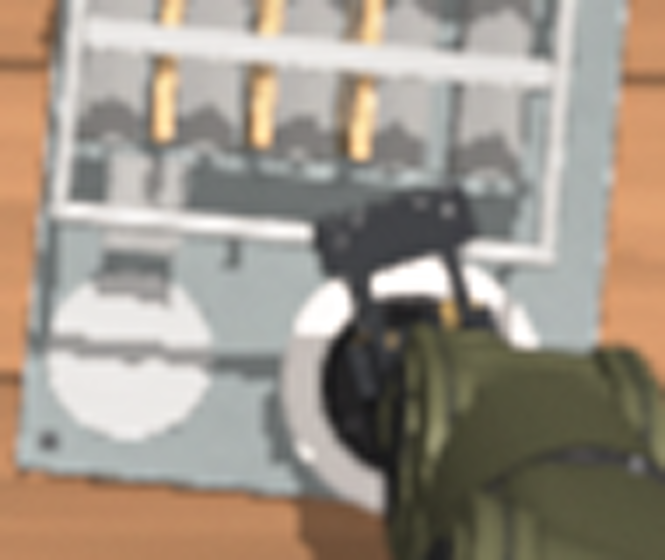

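Emit:
move_arm(turn=[[0,0,0.018],[0,0,0.018],[0,0,0.018],[0,0,0.018],[0,0,0]], dp=[[0,0,0],[0,0,0],[0,0,0],[0,0,0],[0,0,0]], jaw=[1,1,1,1,1])

```text
clock: 40.58
tool_pos: [0.4184, -0.1782, 0.0635]
eef_rot: [0.757, 0.653, -0.0, -0.001]
contact_force: [-1.3, 5.3, 7.2]
opening: 0.131
```

Run:
```python
from h import *
q=W((-.15,-.065,.063)); go(*q,0)
```

```text
turn(2pi) [-0.0004 -0.0002 -0.0234]
dp(25mm) after turn [-0.018  0.053  0.02 ] before [-0.01   0.055  0.019]
pos [ 0.4184 -0.1782  0.0635] yaw -0.1467 op 0.131 q [ 0.3   0.82 -0.    2.2  -0.    0.12  0.16] F [-1.3  5.3  7.2] M [ 0.96  0.29 -0.2 ] t 40.5833
```

Emit:
move_arm(turn=[[0,0,0.018],[0,0,0.018],[0,0,0.018],[0,0,0]], dp=[[0,0,0],[0,0,0],[0,0,0],[0,0,0]], jaw=[1,1,1,1])

```text
clock: 40.92
tool_pos: [0.4181, -0.178, 0.0635]
eef_rot: [0.856, 0.516, -0.001, -0.002]
contact_force: [-1.4, 4.9, 7.6]
opening: 0.133
```

Run:
```python
from h import *
q=W((-.15,-.065,.063)); go(*q,0)
s=snap('side','s19'); crop(s,270,130,370,220,7,'c31')
```

```text
turn(2pi) [-0.0005 -0.0002 -0.0774]
dp(25mm) after turn [-0.024  0.066  0.019] before [0.009 0.069 0.019]
pos [ 0.4181 -0.178   0.0635] yaw -0.4861 op 0.133 q [ 0.29  0.82  0.03  2.2  -0.17  0.12 -0.02] F [-1.4  4.9  7.6] M [ 1.    0.38 -0.14] t 40.9167
```

View pics/c31.png

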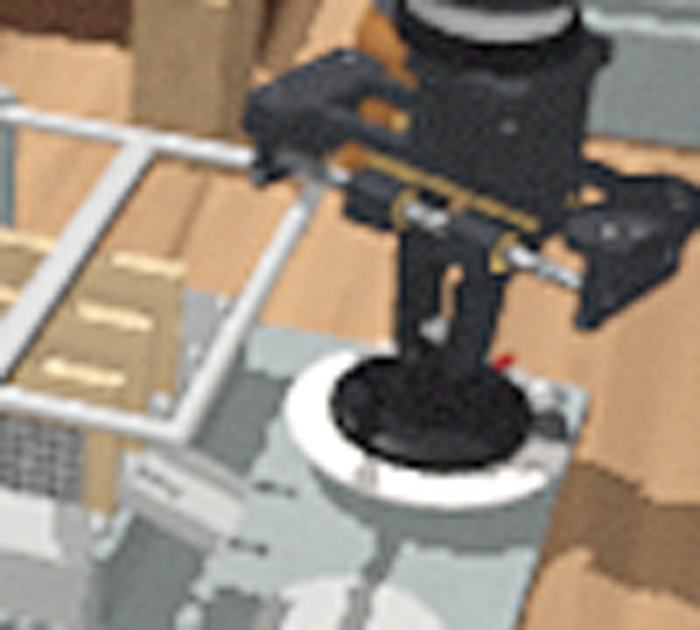

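Emit:
move_arm(turn=[[0,0,0.018],[0,0,0.018],[0,0,0.018],[0,0,0]], dp=[[0,0,0],[0,0,0],[0,0,0],[0,0,0]], jaw=[1,1,1,1])

```text
clock: 41.3
tool_pos: [0.4178, -0.1777, 0.0635]
eef_rot: [0.931, 0.364, -0.001, -0.002]
contact_force: [-1.9, 4.7, 7.2]
opening: 0.131
```

Run:
```python
from h import *
q=W((-.15,-.065,.063)); go(*q,0)
```

```text
turn(2pi) [-0.0007 -0.0002 -0.1314]
dp(25mm) after turn [-0.034  0.077  0.019] before [0.034 0.078 0.019]
pos [ 0.4178 -0.1777  0.0635] yaw -0.8255 op 0.131 q [ 0.27  0.82  0.06  2.2  -0.33  0.13 -0.19] F [-1.9  4.7  7.2] M [ 1.01  0.47 -0.05] t 41.3
```

Emit:
move_arm(turn=[[0,0,0.018],[0,0,0.018],[0,0,0.018],[0,0,0]], dp=[[0,0,0],[0,0,0],[0,0,0],[0,0,0]], jaw=[1,1,1,1])

```text
clock: 41.63
tool_pos: [0.4177, -0.1774, 0.0635]
eef_rot: [0.979, 0.202, -0.001, -0.002]
contact_force: [-2.1, 3.6, 7.8]
opening: 0.13
```

Run:
```python
from h import *
q=W((-.15,-.065,.063)); go(*q,0)
s=snap('side','s20'); crop(s,270,130,370,220,7,'c32')
```

```text
turn(2pi) [-0.0008 -0.0002 -0.1854]
dp(25mm) after turn [-0.047  0.082  0.019] before [0.057 0.076 0.019]
pos [ 0.4177 -0.1774  0.0635] yaw -1.1648 op 0.13 q [ 0.25  0.82  0.09  2.2  -0.5   0.14 -0.36] F [-2.1  3.6  7.8] M [ 1.08  0.55 -0.1 ] t 41.6333
```

View pics/c32.png

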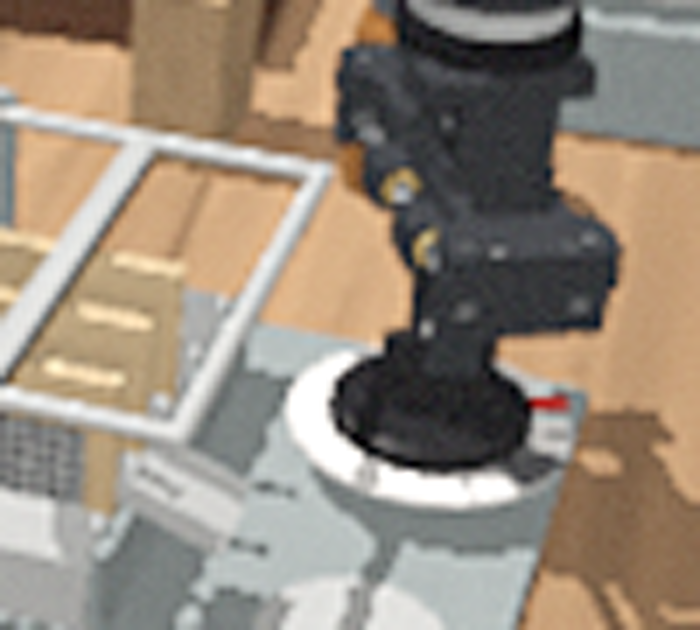

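Emit:
move_arm(turn=[[0,0,0.018],[0,0,0.018],[0,0,0.018],[0,0,0]], dp=[[0,0,0],[0,0,0],[0,0,0],[0,0,0]], jaw=[1,1,1,1])

```text
clock: 42.02
tool_pos: [0.4176, -0.1771, 0.0635]
eef_rot: [0.999, 0.033, -0.002, -0.002]
contact_force: [-1.8, 5.2, 8.3]
opening: 0.133
```

Run:
```python
from h import *
q=W((-.15,-.065,.063)); go(*q,0)
s=snap('side','s21'); crop(s,290,150,370,220,9,'c33')
s=snap('top','t6'); crop(s,280,215,345,270,10,'c34')
```

```text
turn(2pi) [-1.000e-03 -2.000e-04 -2.394e-01]
dp(25mm) after turn [-0.06   0.084  0.019] before [0.08  0.065 0.019]
pos [ 0.4176 -0.1771  0.0635] yaw -1.504 op 0.133 q [ 0.23  0.83  0.12  2.21 -0.66  0.15 -0.54] F [-1.8  5.2  8.3] M [ 1.12  0.61 -0.13] t 42.0167
```

View pics/c33.png

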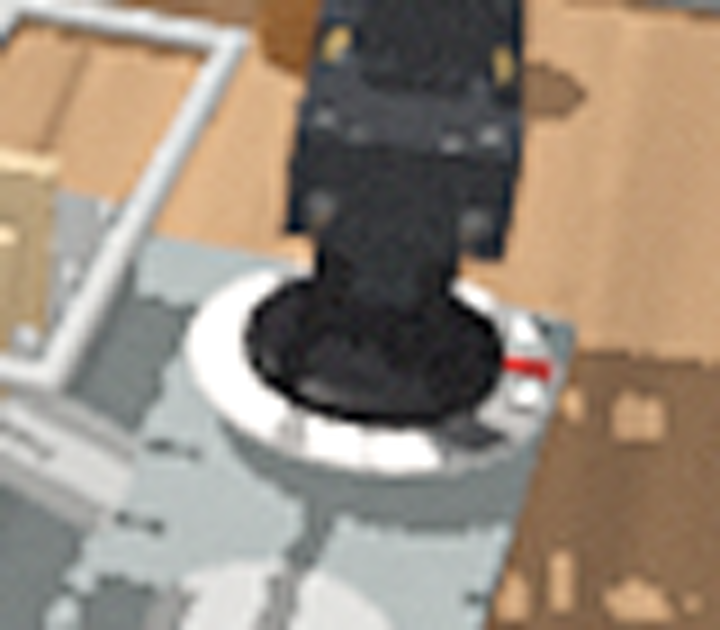

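View pics/c34.png

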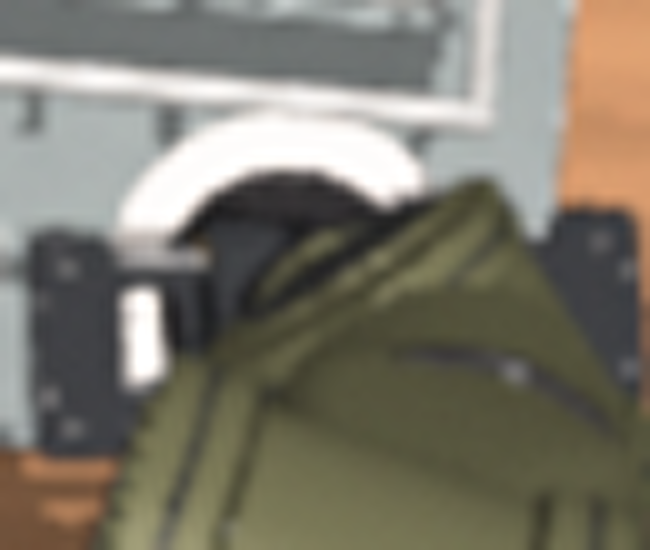

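```bash
cat >> h.py <<'E'
def dial(pts,k,x0,y0,z=.035,name='side',off=(1.0,1.2)):
    s=load(name); c=W((-.15,-.065,z))
    for n,(u,v) in pts.items():
        P=pz(s,x0+u/k-off[0],y0+v/k-off[1],z); d=P-c; print(n,'ang',np.arctan2(d[1],d[0]).round(3),'rad',np.hypot(d[0],d[1]).round(4))
E
python3 - <<'E'
from h import *
dial(dict(ptr=(527,367),b0=(510,432),bmid=(472,437),b1=(440,440),mark=(290,430)),9,290,150)
E
```

```text
ptr ang -3.03 rad 0.0512
b0 ang 2.531 rad 0.0605
bmid ang 2.312 rad 0.0561
b1 ang 2.114 rad 0.0542
mark ang 1.224 rad 0.0594
```

Emit:
move_arm(turn=[[0,0,0.018],[0,0,0.018],[0,0,0.018],[0,0,0]], dp=[[0,0,0],[0,0,0],[0,0,0],[0,0,0]], jaw=[1,1,1,1])

```text
clock: 42.45
tool_pos: [0.4176, -0.1768, 0.0635]
eef_rot: [0.991, -0.136, -0.002, -0.002]
contact_force: [-1.9, 4.7, 9.1]
opening: 0.132
```

Run:
```python
from h import *
q=W((-.15,-.065,.063)); go(*q,0)
s=snap('side','s22'); crop(s,290,150,370,220,9,'c35')
```

```text
turn(2pi) [-1.100e-03 -1.000e-04 -2.933e-01]
dp(25mm) after turn [-0.073  0.083  0.018] before [0.1   0.048 0.018]
pos [ 0.4176 -0.1768  0.0635] yaw -1.8431 op 0.132 q [ 0.2   0.83  0.16  2.21 -0.82  0.17 -0.71] F [-1.9  4.7  9.1] M [ 1.27  0.61 -0.13] t 42.45
```

View pics/c35.png

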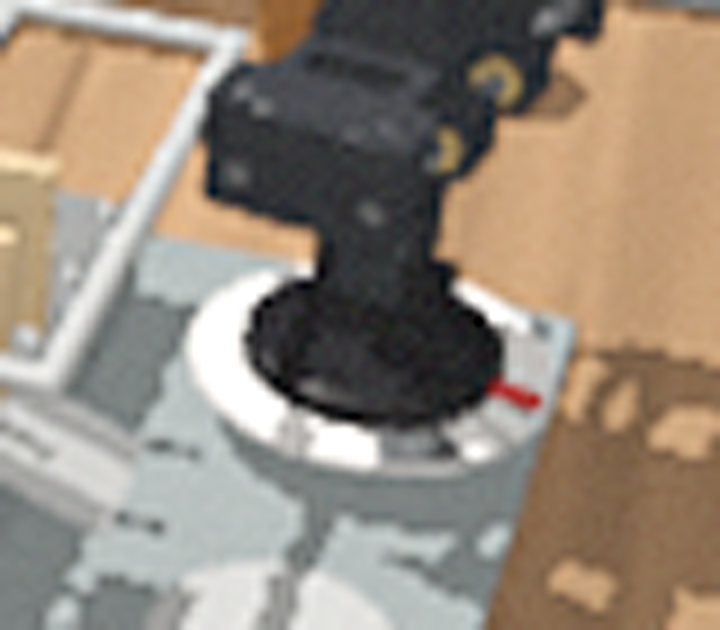

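Emit:
move_arm(turn=[[0,0,0],[0,0,0],[0,0,0],[0,0,0],[0,0,0],[0,0,0],[0,0,0],[0,0,0],[0,0,0]], dp=[[0,0,0],[0,0,0],[0,0,0],[0,0,0],[0,0,-0.6],[0,0,-0.8],[0,0,-0.8],[0,0,-0.8],[0,0,0]], jaw=[0.3,0.3,0.3,0.3,0.3,0.3,0.3,0.3,0.3])

```text
clock: 43.25
tool_pos: [0.4204, -0.1806, 0.1405]
eef_rot: [0.991, -0.136, 0.002, 0.001]
contact_force: [-0.1, -0.8, 0.4]
opening: 0.352
```

Emit:
move_arm(turn=[[0,0,-0.0195],[0,0,-0.0195],[0,0,-0.0195],[0,0,-0.0195],[0,0,-0.0195],[0,0,-0.0195],[0,0,-0.0195],[0,0,-0.0195],[0,0,-0.0195],[0,0,-0.0195]], dp=[[0,0,0],[0,0,0],[0,0,0],[0,0,0],[0,0,0],[0,0,0],[0,0,0],[0,0,0],[0,0,0],[0,0,0]], jaw=[0.3,0.3,0.3,0.3,0.3,0.3,0.3,0.3,0.3,0.3])

```text
clock: 44.08
tool_pos: [0.4191, -0.1794, 0.1374]
eef_rot: [0.887, 0.462, -0.0, -0.0]
contact_force: [-0.3, -0.1, 0.2]
opening: 0.353
```

Emit:
move_arm(turn=[[0,0,-0.0195],[0,0,-0.0195],[0,0,-0.0195],[0,0,-0.0195],[0,0,-0.0195],[0,0,-0.0195],[0,0,-0.0195],[0,0,-0.0195],[0,0,-0.0195],[0,0,-0.0195]], dp=[[0,0,0],[0,0,0],[0,0,0],[0,0,0],[0,0,0],[0,0,0],[0,0,0],[0,0,0],[0,0,0],[0,0,0]], jaw=[0.3,0.3,0.3,0.3,0.3,0.3,0.3,0.3,0.3,0.3])

```text
clock: 44.92
tool_pos: [0.4191, -0.1793, 0.1375]
eef_rot: [0.46, 0.888, 0.0, -0.0]
contact_force: [-0.2, -0.7, 0.3]
opening: 0.349
```

Run:
```python
from h import *
q=W((-.15,-.065,.063)); go(*q,-1.843+np.pi)
s=snap('side','s23'); crop(s,290,150,370,220,9,'c36')
```

```text
turn(2pi) [ 0.00e+00 -1.00e-04 -1.09e-01]
dp(25mm) after turn [-0.017  0.033  2.978] before [0.005 0.037 2.978]
pos [ 0.4191 -0.1793  0.1375] yaw 0.6138 op 0.349 q [ 0.4   0.66 -0.16  2.16  0.29  0.34  0.62] F [-0.2 -0.7  0.3] M [0.01 0.07 0.02] t 44.9167
```

View pics/c36.png

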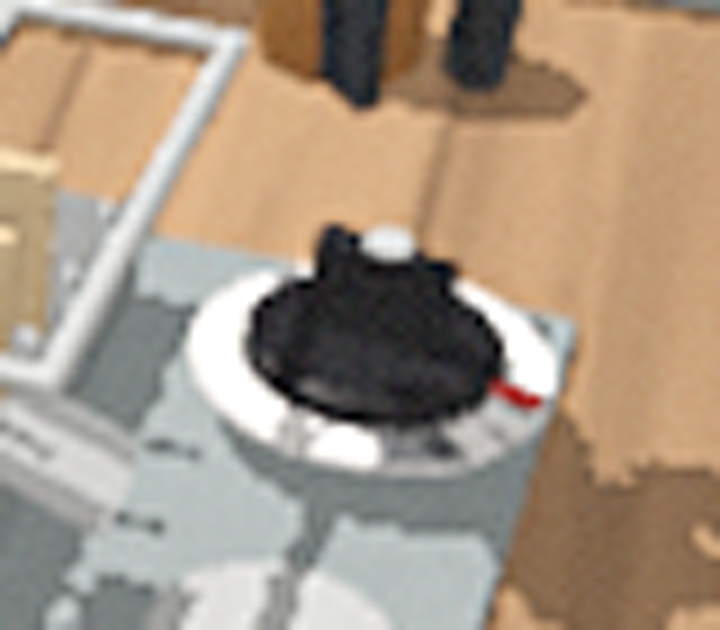

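Run:
```python
from h import *
dial(dict(ptr=(515,393),b0=(462,443),bmid=(425,445),b1=(385,448),mark=(295,432)),9,290,150)
go(*W((-.15,-.065,.063)),-1.843+np.pi)
s=load('side'); crop(s,305,185,360,207,14,'c36b')
```

```text
ptr ang 2.914 rad 0.05
b0 ang 2.225 rad 0.0578
bmid ang 2.007 rad 0.056
b1 ang 1.768 rad 0.0576
mark ang 1.255 rad 0.0594
turn(2pi) [ 0.000e+00 -1.000e-04 -1.082e-01]
dp(25mm) after turn [-0.019  0.041  2.979] before [0.009 0.044 2.979]
pos [ 0.419  -0.1795  0.1375] yaw 0.6187 op 0.352 q [ 0.4   0.66 -0.16  2.16  0.29  0.34  0.62] F [-0.3  0.4  0.1] M [-0.01  0.02 -0.  ] t 44.9667
```

View pics/c36b.png

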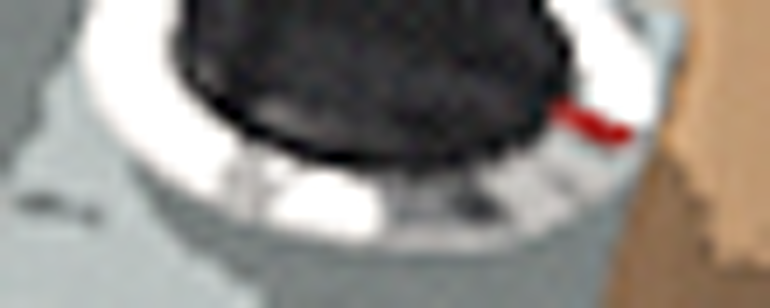

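Emit:
move_arm(turn=[[0,0,-0.018],[0,0,-0.018],[0,0,-0.018],[0,0,-0.018],[0,0,-0.018],[0,0,-0.018],[0,0,-0.001],[0,0,0]], dp=[[0,0,0],[0,0,0],[0,0,0],[0,0,0],[0,0,0],[0,0,0],[-0.01,0.03,0],[0,0,0]], jaw=[0.3,0.3,0.3,0.3,0.3,0.3,0.3,0.3])

```text
clock: 45.63
tool_pos: [0.4195, -0.1786, 0.1377]
eef_rot: [0.141, 0.99, 0.0, -0.0]
contact_force: [0.4, 0.0, -0.0]
opening: 0.351
```

Emit:
move_arm(turn=[[0,0,0],[0,0,0],[0,0,0],[0,0,0],[0,0,0],[0,0,0],[0,0,0],[0,0,0]], dp=[[0,0,0.5],[0,0,0.5],[0,0,0.5],[0,0,0.5],[0,0,0.5],[0,0,0.47],[0,0,0],[0,0,0]], jaw=[0.3,0.3,0.3,0.3,0.3,0.3,0.3,0.3])

```text
clock: 46.3
tool_pos: [0.4193, -0.1786, 0.0634]
eef_rot: [0.14, 0.99, -0.0, -0.001]
contact_force: [0.2, -1.1, -0.0]
opening: 0.347
```

Run:
```python
from h import *
r.snapshot('side');go(*W((-.15,-.065,.063)),-1.843+np.pi)
```

```text
turn(2pi) [-0.0001 -0.0001 -0.0013]
dp(25mm) after turn [-0.005  0.006  0.036] before [-0.005  0.006  0.036]
pos [ 0.4196 -0.1787  0.0639] yaw 1.2907 op 0.345 q [ 0.39  0.82 -0.14  2.2   0.65  0.17  0.94] F [-0.6  0.4  0.1] M [-0.03 -0.01 -0.  ] t 46.35
```

Close and wind in small steps.

Emit:
move_arm(turn=[[0,0,0],[0,0,0],[0,0,0],[0,0,0],[0,0,0],[0,0,0],[0,0,0]], dp=[[0,0,0.03],[0,0,0],[0,0,0],[0,0,0],[0,0,0],[0,0,0],[0,0,0]], jaw=[0.3,1,1,1,1,1,1], newtons=60)

```text
clock: 46.93
tool_pos: [0.4202, -0.1776, 0.0635]
eef_rot: [0.138, 0.99, 0.001, 0.001]
contact_force: [0.3, 4.0, 6.4]
opening: 0.128
```

Emit:
move_arm(turn=[[0,0,0.016],[0,0,0.016],[0,0,0.016],[0,0,0],[0,0,0]], dp=[[0,0,0],[0,0,0],[0,0,0],[0,0,0],[0,0,0]], jaw=[1,1,1,1,1])

```text
clock: 47.35
tool_pos: [0.42, -0.178, 0.0635]
eef_rot: [0.285, 0.958, 0.0, 0.0]
contact_force: [0.6, 3.9, 6.3]
opening: 0.128
```

Run:
```python
from h import *
go(*W((-.15,-.065,.063)),1.298-.048*2*np.pi)
s=snap('side','s24'); crop(s,290,150,370,220,9,'c37')
```

```text
turn(2pi) [ 0.      0.0001 -0.0007]
dp(25mm) after turn [-0.002 -0.025  0.019] before [-0.002 -0.025  0.019]
pos [ 0.42   -0.178   0.0635] yaw 0.9918 op 0.128 q [ 0.36  0.82 -0.1   2.2   0.51  0.15  0.78] F [0.6 3.9 6.3] M [ 0.7  -0.    0.02] t 47.35
```

View pics/c37.png

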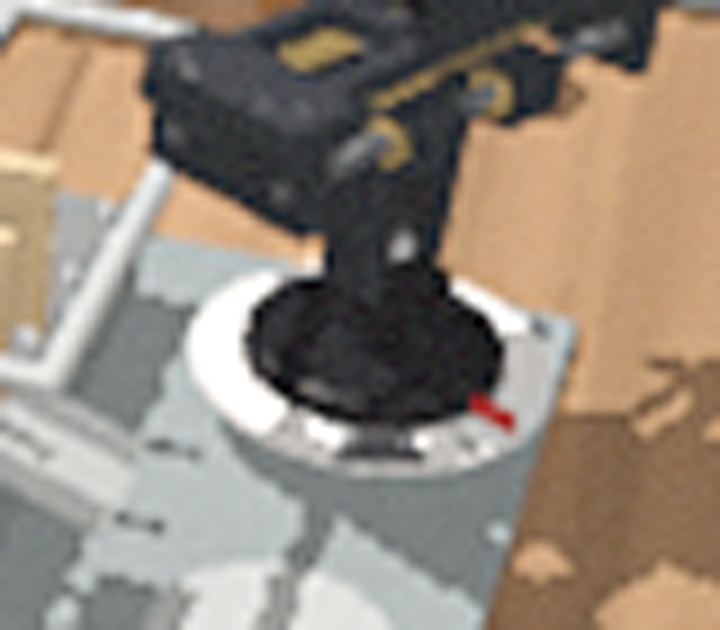

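Run:
```python
from h import *
dial(dict(ptr=(495,412),b0=(420,450),b1=(340,450)),9,290,150)
```

```text
ptr ang 2.627 rad 0.05
b0 ang 1.964 rad 0.0585
b1 ang 1.528 rad 0.0622
```

Emit:
move_arm(turn=[[0,0,0.016],[0,0,0.016],[0,0,0],[0,0,0]], dp=[[0,0,0],[0,0,0],[0,0,0],[0,0,0]], jaw=[1,1,1,1])

```text
clock: 47.73
tool_pos: [0.4198, -0.1783, 0.0635]
eef_rot: [0.38, 0.925, -0.0, 0.0]
contact_force: [-0.2, 2.4, 6.0]
opening: 0.132
```

Run:
```python
from h import *
go(*W((-.15,-.065,.063)),.7)
s=snap('side','s25'); crop(s,290,150,370,220,9,'c38')
```

```text
turn(2pi) [-0.      0.      0.0144]
dp(25mm) after turn [-0.008 -0.012  0.019] before [-0.007 -0.012  0.019]
pos [ 0.4198 -0.1783  0.0635] yaw 0.7907 op 0.132 q [ 0.35  0.82 -0.08  2.2   0.42  0.14  0.67] F [-0.2  2.4  6. ] M [ 0.65 -0.01  0.1 ] t 47.7333
```

View pics/c38.png

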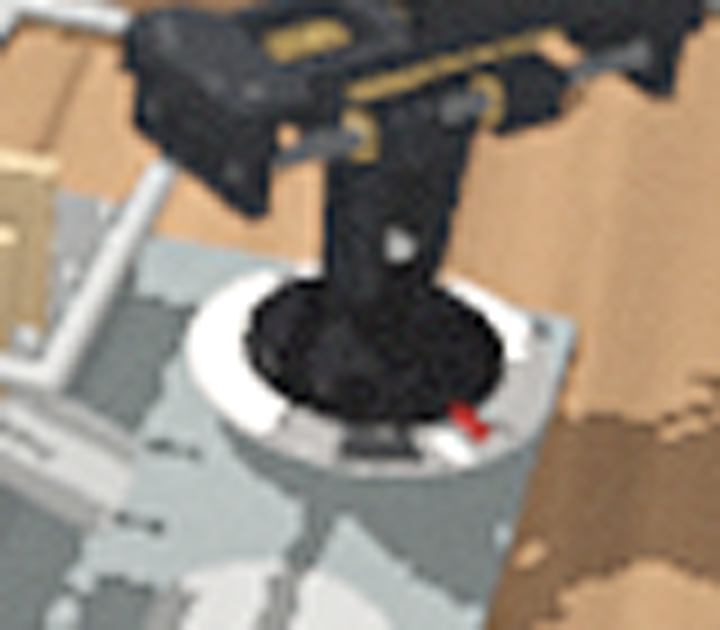

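Run:
```python
from h import *
dial(dict(ptr=(470,421),tip=(480,437),b0=(420,450),b1=(340,450)),9,290,150)
```

```text
ptr ang 2.411 rad 0.0486
tip ang 2.354 rad 0.0573
b0 ang 1.964 rad 0.0585
b1 ang 1.528 rad 0.0622
```

Emit:
move_arm(turn=[[0,0,0.016],[0,0,0.016],[0,0,0.016],[0,0,0],[0,0,0]], dp=[[0,0,0],[0,0,0],[0,0,0],[0,0,0],[0,0,0]], jaw=[1,1,1,1,1])

```text
clock: 48.2
tool_pos: [0.4194, -0.1785, 0.0635]
eef_rot: [0.515, 0.857, -0.0, -0.0]
contact_force: [0.5, 1.3, 7.1]
opening: 0.128
```

Run:
```python
from h import *
go(*W((-.15,-.065,.063)),.7)
s=snap('side','s26'); crop(s,290,150,370,220,9,'c39')
```

```text
turn(2pi) [-0.0002 -0.     -0.0336]
dp(25mm) after turn [-0.01   0.009  0.018] before [-0.008  0.011  0.018]
pos [ 0.4194 -0.1785  0.0635] yaw 0.4889 op 0.128 q [ 0.33  0.82 -0.05  2.2   0.27  0.13  0.52] F [0.5 1.3 7.1] M [0.42 0.12 0.16] t 48.2
```

View pics/c39.png

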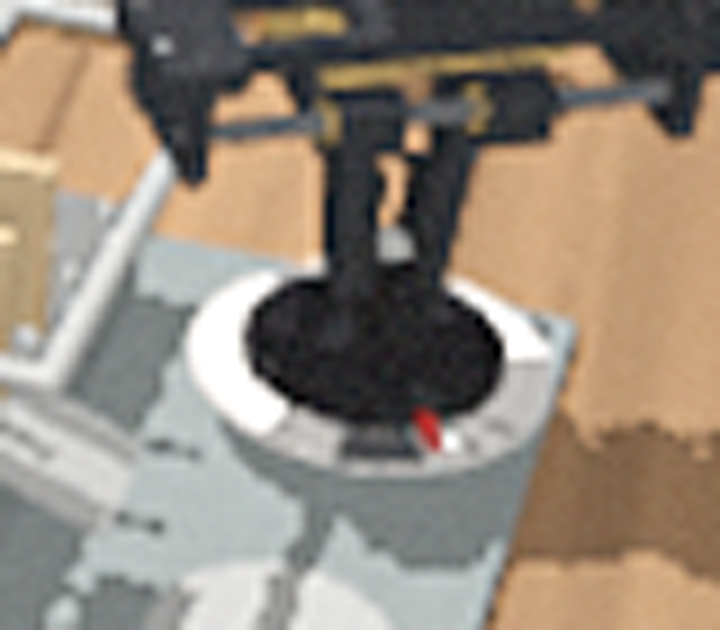

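Emit:
move_arm(turn=[[0,0,0.018],[0,0,0.018],[0,0,0.018],[0,0,0],[0,0,0]], dp=[[0,0,0],[0,0,0],[0,0,0],[0,0,0],[0,0,0]], jaw=[1,1,1,1,1])

```text
clock: 48.67
tool_pos: [0.4188, -0.1787, 0.0635]
eef_rot: [0.652, 0.758, -0.001, -0.001]
contact_force: [-0.6, 1.4, 7.0]
opening: 0.126
```

Run:
```python
from h import *
go(*W((-.15,-.065,.063)),.7)
s=snap('side','s27'); crop(s,290,150,370,220,9,'c40')
```

```text
turn(2pi) [-0.0003 -0.0001 -0.0877]
dp(25mm) after turn [-0.02   0.03   0.019] before [-0.001  0.036  0.019]
pos [ 0.4188 -0.1787  0.0635] yaw 0.1492 op 0.126 q [ 0.31  0.82 -0.02  2.2   0.11  0.13  0.34] F [-0.6  1.4  7. ] M [0.29 0.34 0.11] t 48.6667
```

View pics/c40.png

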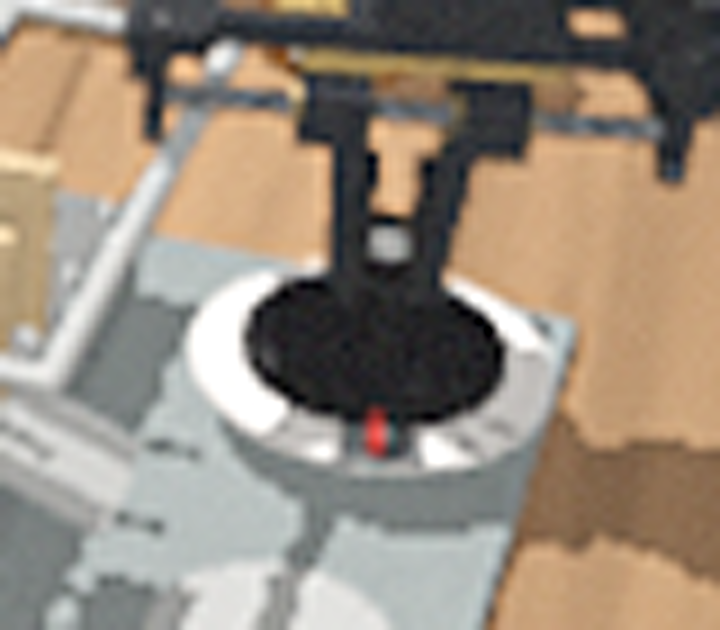

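Emit:
move_arm(turn=[[0,0,0],[0,0,0],[0,0,0],[0,0,0],[0,0,0],[0,0,0],[0,0,0],[0,0,0],[0,0,0],[0,0,0]], dp=[[0,0,0],[0,0,0],[0,0,0],[0,0,0],[0,0,-0.5],[0,0,-0.9],[0,0,-0.9],[0,0,-0.9],[0,0,-0.9],[0,0,-0.9]], jaw=[0.3,0.3,0.3,0.3,0.3,0.3,0.3,0.3,0.3,0.3])

```text
clock: 49.55
tool_pos: [0.4192, -0.1788, 0.1891]
eef_rot: [0.653, 0.758, -0.001, -0.0]
contact_force: [0.3, -0.5, -0.4]
opening: 0.35
```

Run:
```python
from h import *
s=snap('side','s28'); crop(s,240,130,370,220,6,'c41')
s=snap('top','t7'); crop(s,100,165,260,270,5,'c42')
```

```text
(no output)
```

View pics/c41.png

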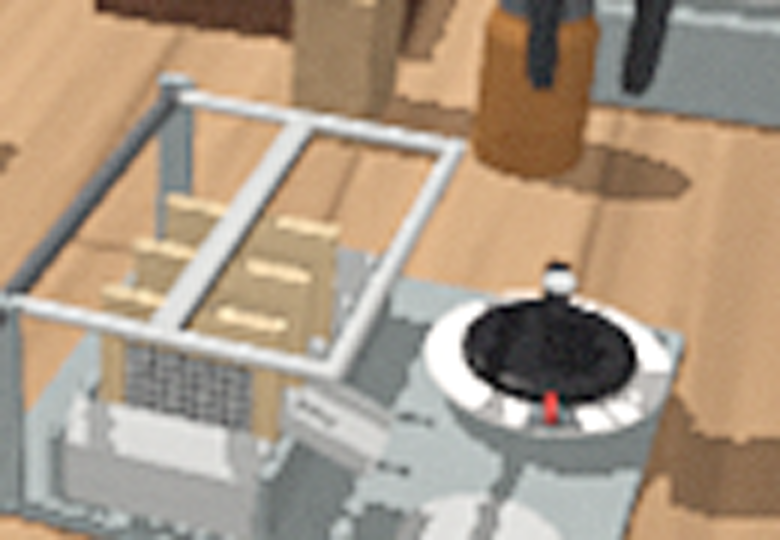

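View pics/c42.png

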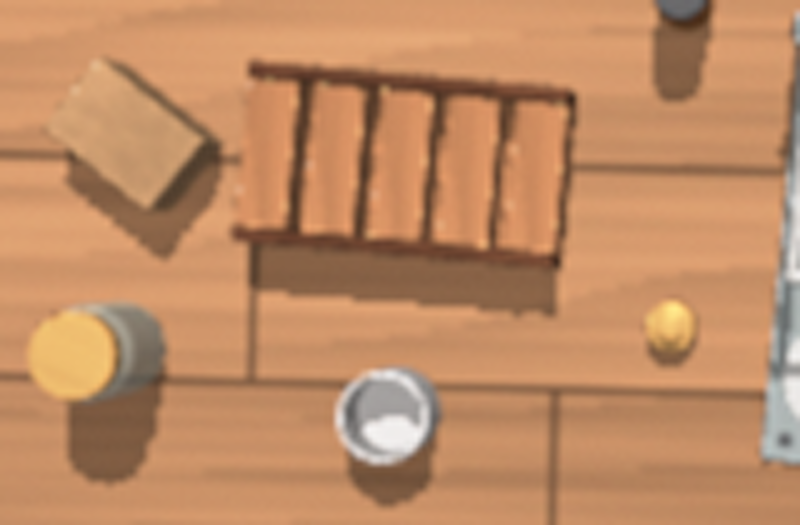

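Emit:
move_arm(turn=[[0,0,-0.0195],[0,0,-0.0195],[0,0,-0.0195],[0,0,-0.0195],[0,0,-0.0195],[0,0,-0.0195],[0,0,-0.0195],[0,0,-0.0195],[0,0,-0.0195],[0,0,-0.0195]], dp=[[0,0,0],[0,0,0],[0,0,0],[0,0,0],[0,0,0],[0,0,0],[0,0,0],[0,0,0],[0,0,0],[0,0,0]], jaw=[-1,-1,-1,-1,-1,-1,-1,-1,-1,-1])

```text
clock: 50.48
tool_pos: [0.419, -0.1786, 0.1871]
eef_rot: [0.095, 0.995, 0.0, -0.001]
contact_force: [0.0, 0.2, -0.5]
opening: 1.0
```

Emit:
move_arm(turn=[[0,0,-0.0195],[0,0,0],[0,0,0]], dp=[[0,0,0],[0,0,0],[0,0,0]], jaw=[-1,-1,-1])

```text
clock: 50.73
tool_pos: [0.4191, -0.1787, 0.1873]
eef_rot: [0.039, 0.999, 0.0, -0.001]
contact_force: [-1.1, -0.6, 0.7]
opening: 0.999
```

Run:
```python
from h import *
t=load('top'); p=pz(t,100+384/5,165+417/5,.058); print(p)
go(p[0],p[1],.15,np.pi/2-.068)
```

```text
[0.39970739 0.25747035 0.058     ]
turn(2pi) [ 0.0001 -0.0003 -0.0016]
dp(25mm) after turn [ 1.958 17.352  1.491] before [ 2.129 17.331  1.505]
pos [ 0.4191 -0.1787  0.1873] yaw 1.4928 op 0.999 q [ 0.6   0.59 -0.46  2.1   0.49  0.55  1.27] F [-1.1 -0.6  0.7] M [ 0.1   0.04 -0.04] t 50.7333
```

Emit:
move_arm(turn=[[0,0,-0.0015],[0,0,0],[0,0,0],[0,0,0],[0,0,0],[0,0,0],[0,0,0],[0,0,0],[0,0,0],[0,0,0]], dp=[[0.11,0.6,0],[0.11,0.95,0],[0.11,0.95,0],[0.11,0.95,0],[0.11,0.95,0],[0.11,0.95,0],[0.11,0.95,0],[0.11,0.95,0],[0.11,0.95,0],[0.11,0.95,0]], jaw=[-1,-1,-1,-1,-1,-1,-1,-1,-1,-1])

```text
clock: 51.57
tool_pos: [0.4068, 0.0525, 0.1877]
eef_rot: [0.034, 0.999, -0.0, -0.0]
contact_force: [-0.2, -0.7, 0.3]
opening: 1.005
```

Emit:
move_arm(turn=[[0,0,0],[0,0,0],[0,0,0],[0,0,0],[0,0,0],[0,0,0],[0,0,0],[0,0,0],[0,0,0],[0,0,0]], dp=[[0.11,0.95,0],[0.11,0.95,0],[0.11,0.95,0],[0.11,0.95,0],[0.11,0.95,0.3],[0.11,0.95,0.3],[0.11,0.95,0.3],[0.11,0.95,0.3],[0,0.58,0.3],[0,0,0]], jaw=[-1,-1,-1,-1,-1,-1,-1,-1,-1,-1])

```text
clock: 52.4
tool_pos: [0.3977, 0.2609, 0.1492]
eef_rot: [0.031, 1.0, 0.001, -0.001]
contact_force: [0.6, -0.2, -0.2]
opening: 1.002
```

Run:
```python
from h import *
s=snap('side','s29'); crop(s,240,200,380,330,5,'c43')
go(.3997,.2570,.03,np.pi/2-.068)
```

```text
turn(2pi) [-0.0001 -0.0002  0.0006]
dp(25mm) after turn [-0.082 -0.039  4.784] before [-0.089 -0.036  4.784]
pos [0.3977 0.2581 0.1496] yaw 1.5065 op 0.999 q [-0.48  0.66 -0.3   2.09  0.43  0.45  0.39] F [ 0.2  0.1 -0.4] M [-0.01  0.02 -0.03] t 52.45
```

View pics/c43.png

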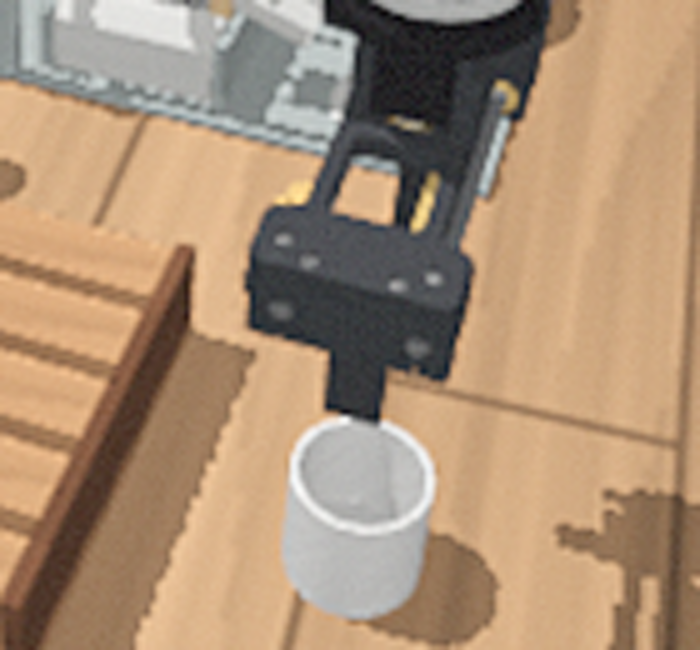

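Run:
```python
from h import *
s=load('side'); print(pz(s,312.4,295,.058),pz(s,311.4,293.8,.058))
```

```text
[0.39703517 0.26492218 0.058     ] [0.39958517 0.26249015 0.058     ]
```

Emit:
move_arm(turn=[[0,0,0],[0,0,0],[0,0,0],[0,0,0],[0,0,0],[0,0,0],[0,0,0],[0,0,0],[0,0,0],[0,0,0]], dp=[[-0.08,-0.03,0.2],[0,0,0.5],[0,0,0.5],[0,0,0.5],[0,0,0.5],[0,0,0],[0,0,0],[0,0,0],[0,0,0],[0,0,0]], jaw=[-1,-1,-1,-1,-1,-1,-1,-1,-1,-1], newtons=15)

```text
clock: 53.28
tool_pos: [0.4008, 0.2558, 0.096]
eef_rot: [0.033, 0.999, 0.0, 0.0]
contact_force: [-1.0, -0.7, 0.0]
opening: 0.998
```

Run:
```python
from h import *
go(.3997,.2570,.03,np.pi/2-.068)
```

```text
turn(2pi) [0.     0.0001 0.0004]
dp(25mm) after turn [0.045 0.044 2.641] before [0.046 0.044 2.641]
pos [0.4008 0.2558 0.096 ] yaw 1.5051 op 0.998 q [-0.54  0.76 -0.21  2.13  0.49  0.3   0.34] F [-1.  -0.7  0. ] M [ 0.01  0.03 -0.01] t 53.2833
```

Emit:
move_arm(turn=[[0,0,0],[0,0,0],[0,0,0],[0,0,0],[0,0,0],[0,0,0],[0,0,0],[0,0,0]], dp=[[0.04,0.13,0.2],[0,0,0.4],[0,0,0.4],[0,0,0.4],[0,0,0.4],[0,0,0.4],[0,0,0.4],[0,0,0]], jaw=[-1,-1,-1,-1,-1,-1,-1,-1])

```text
clock: 53.95
tool_pos: [0.3988, 0.2593, 0.0289]
eef_rot: [0.032, 0.999, -0.001, -0.001]
contact_force: [0.5, 0.1, 0.2]
opening: 1.002
```

Emit:
move_arm(turn=[[0,0,0],[0,0,0],[0,0,0],[0,0,0],[0,0,0],[0,0,0]], dp=[[0,0,0],[0,0,0],[0,0,0],[0,0,0],[0,0,0],[0,0,0]], jaw=[1,1,1,1,1,1])

```text
clock: 54.45
tool_pos: [0.3998, 0.2596, 0.0308]
eef_rot: [0.032, 0.999, 0.0, 0.0]
contact_force: [-0.6, 0.5, 3.2]
opening: 0.672
```

Run:
```python
from h import *
s=snap('side','s30'); crop(s,240,200,380,330,5,'c44')
go(.3997,.2570,.03,np.pi/2-.068)
```

```text
turn(2pi) [0.0001 0.     0.0005]
dp(25mm) after turn [-0.003 -0.104  0.032] before [-0.003 -0.104  0.032]
pos [0.3998 0.2596 0.0308] yaw 1.5059 op 0.679 q [-0.62  0.89 -0.08  2.14  0.54  0.13  0.29] F [-0.9 -0.   4.7] M [ 0.15  0.06 -0.01] t 54.5
```

View pics/c44.png

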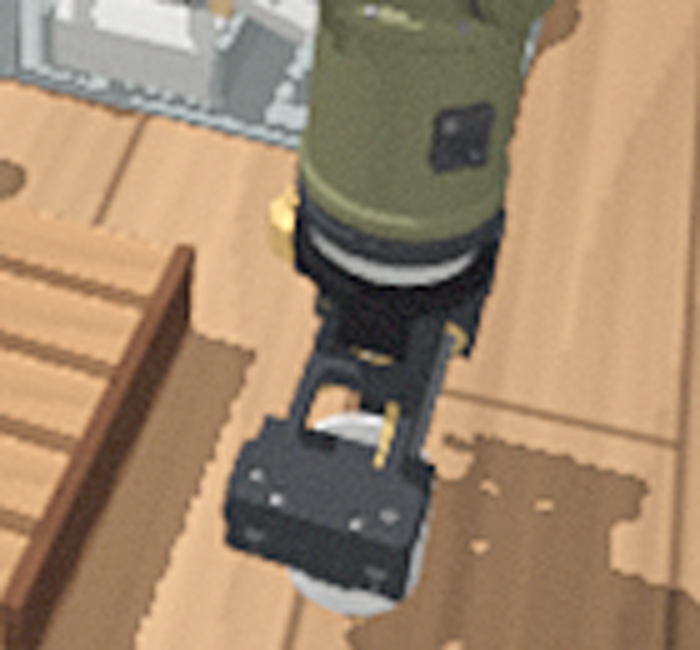

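Emit:
move_arm(turn=[[0,0,0],[0,0,0],[0,0,0],[0,0,0],[0,0,0],[0,0,0],[0,0,0]], dp=[[0,0,-0.3],[0,0,-0.7],[0,0,-0.8],[0,0,-0.8],[0,0,-0.8],[0,0,-0.8],[0,0,-0.2]], jaw=[1,1,1,1,1,1,1])

```text
clock: 55.08
tool_pos: [0.4003, 0.2594, 0.1429]
eef_rot: [0.033, 0.999, 0.001, 0.001]
contact_force: [0.2, 0.3, -1.2]
opening: 0.675
```

Run:
```python
from h import *
q=W((-.15,.07,.12));print(q);go(*q,np.pi/2-.068)
s=snap('top','t8'); crop(s,100,165,260,270,5,'c45')
```

```text
[ 0.42893502 -0.04391168  0.12      ]
turn(2pi) [0.0002 0.0003 0.0004]
dp(25mm) after turn [ -1.966 -12.027   0.916] before [ -1.934 -12.033   0.902]
pos [0.4003 0.2594 0.1429] yaw 1.5053 op 0.675 q [-0.49  0.68 -0.29  2.09  0.45  0.43  0.37] F [ 0.2  0.3 -1.2] M [ 0.08 -0.03 -0.06] t 55.0833
```

View pics/c45.png

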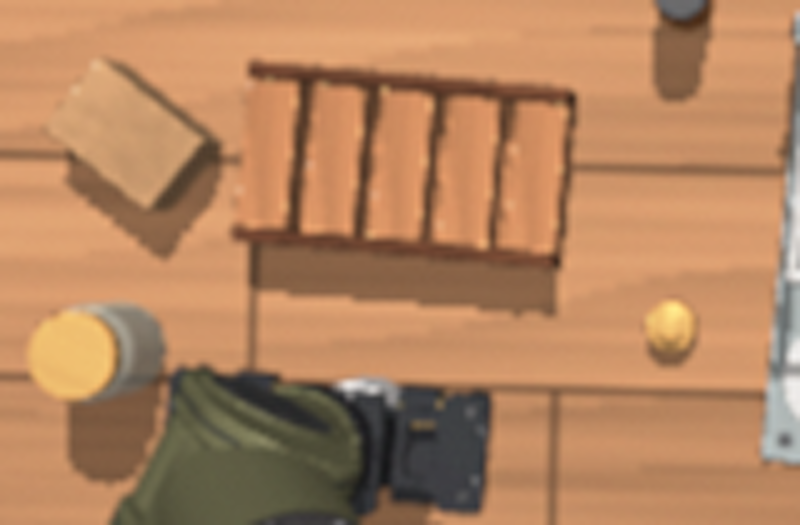

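Emit:
move_arm(turn=[[0,0.0003,0],[0,0,0],[0,0,0],[0,0,0],[0,0,0],[0,0,0],[0,0,0],[0,0,0],[0,0,0],[0,0,0]], dp=[[-0.14,-0.5,0],[-0.14,-0.9,0],[-0.14,-0.9,0],[-0.14,-0.9,0],[-0.14,-0.9,0],[-0.14,-0.9,0],[-0.14,-0.9,0],[-0.14,-0.9,0],[-0.14,-0.9,0],[-0.14,-0.9,0]], jaw=[1,1,1,1,1,1,1,1,1,1])

```text
clock: 55.97
tool_pos: [0.4198, 0.0411, 0.1395]
eef_rot: [0.032, 0.999, -0.001, -0.002]
contact_force: [0.8, -0.2, -1.9]
opening: 0.672
```

Emit:
move_arm(turn=[[0,0,0],[0,0,0],[0,0,0],[0,0,0],[0,0,0],[0,0,0],[0,0,0],[0,0,0]], dp=[[-0.14,-0.9,0],[-0.14,-0.9,0],[-0.14,-0.9,0],[-0.14,-0.73,0.3],[0,0,0.6],[0,0,0],[0,0,0],[0,0,0]], jaw=[1,1,1,1,1,1,1,1])

```text
clock: 56.63
tool_pos: [0.4286, -0.0432, 0.1178]
eef_rot: [0.032, 0.999, -0.0, -0.002]
contact_force: [0.3, 0.2, -1.9]
opening: 0.676
```

Run:
```python
from h import *
r.snapshot('side')
q=W((-.15,.07,.042));go(*q,np.pi/2-.068)
s=snap('top','t9'); crop(s,240,180,340,270,6,'c46')
s=snap('side','s31'); crop(s,260,130,370,240,6,'c47')
```

```text
turn(2pi) [-0.     -0.0004  0.0008]
dp(25mm) after turn [-0.006 -0.031  3.041] before [-0.014 -0.031  3.041]
pos [ 0.4288 -0.0431  0.118 ] yaw 1.5077 op 0.672 q [ 0.17  0.7  -0.28  2.24  0.66  0.29  0.82] F [ 0.8  1.  -1.4] M [ 0.03 -0.04  0.04] t 56.6833
```

View pics/c47.png

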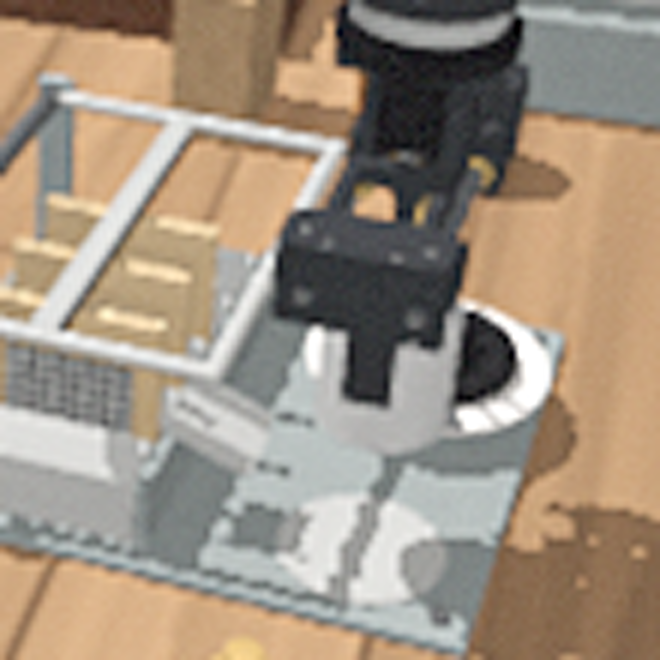

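Emit:
move_arm(turn=[[0,-0.0003,0.0004],[0,0,0],[0,0,0],[0,0,0],[0,0,0],[0,0,0],[0,0,0],[0,0,0],[0,0,0],[0,0,0]], dp=[[0,-0.03,0.2],[0,0,0.4],[0,0,0.4],[0,0,0.4],[0,0,0.4],[0,0,0.4],[0,0,0.4],[0,0,0.2],[0,0,0],[0,0,0]], jaw=[1,1,1,1,1,1,1,1,1,1])

```text
clock: 57.62
tool_pos: [0.4296, -0.0446, 0.0484]
eef_rot: [0.033, 0.999, -0.0, -0.001]
contact_force: [0.1, 0.4, -1.8]
opening: 0.673
```

Run:
```python
from h import *
r.snapshot('side')
q=W((-.15,.07,.042));go(*q,np.pi/2-.068)
```

```text
turn(2pi) [-0.     -0.0002  0.0002]
dp(25mm) after turn [0.03  0.028 0.266] before [0.03  0.028 0.266]
pos [ 0.4296 -0.0447  0.0487] yaw 1.5039 op 0.676 q [ 0.03  0.85 -0.05  2.27  0.93  0.04  0.57] F [ 0.6 -0.2 -1. ] M [ 0.06  0.01 -0.01] t 57.6667
```

Run:
```python
from h import *
print(np.round(r.get_state()['q'],4))
```

```text
[ 0.0254  0.8467 -0.046   2.2712  0.9308  0.043   0.5683]
```

Emit:
move_arm(turn=[[0,0,0],[0,0,0]], dp=[[0.02,0.02,0.06],[0,0,0]], jaw=[1,1])

```text
clock: 57.83
tool_pos: [0.4292, -0.0442, 0.0473]
eef_rot: [0.033, 0.999, 0.0, -0.001]
contact_force: [0.5, -0.1, -2.5]
opening: 0.68
```

Run:
```python
from h import *
print(np.round(r.get_state()['q'],4))
q=W((-.15,.07,.042));go(*q,np.pi/2-.068)
```

```text
[ 0.0276  0.8496 -0.051   2.2731  1.0748  0.0434  0.4232]
turn(2pi) [ 0.     -0.0002  0.0002]
dp(25mm) after turn [0.011 0.012 0.214] before [0.011 0.012 0.214]
pos [ 0.4292 -0.0442  0.0473] yaw 1.5038 op 0.68 q [ 0.03  0.85 -0.05  2.27  1.07  0.04  0.42] F [ 0.5 -0.1 -2.5] M [-0.02  0.01  0.02] t 57.8333
```

Emit:
move_arm(turn=[[0,0,0],[0,0,0],[0,0,0],[0,0,0]], dp=[[0,0,0.05],[0,0,0.05],[0,0,0],[0,0,0]], jaw=[1,1,1,1])

```text
clock: 58.17
tool_pos: [0.4292, -0.0444, 0.0448]
eef_rot: [0.034, 0.999, -0.0, -0.001]
contact_force: [-0.0, 0.2, -1.0]
opening: 0.677
```

Run:
```python
from h import *
print(np.round(r.get_state()['q'],4))
q=W((-.15,.07,.042));go(*q,np.pi/2-.068)
```

```text
[ 0.0298  0.8554 -0.054   2.2733  1.2197  0.0436  0.2783]
turn(2pi) [-0.     -0.0002  0.0001]
dp(25mm) after turn [0.011 0.02  0.112] before [0.011 0.02  0.112]
pos [ 0.4292 -0.0444  0.0448] yaw 1.5035 op 0.677 q [ 0.03  0.86 -0.05  2.27  1.22  0.04  0.28] F [-0.   0.2 -1. ] M [0.02 0.02 0.03] t 58.1667
```

Works. Keep lowering to contact.

Emit:
move_arm(turn=[[0,0,0],[0,0,0],[0,0,0],[0,0,0]], dp=[[0,0,0.05],[0,0,0.05],[0,0,0],[0,0,0]], jaw=[1,1,1,1])

```text
clock: 58.5
tool_pos: [0.429, -0.0444, 0.0422]
eef_rot: [0.034, 0.999, -0.0, -0.001]
contact_force: [0.7, 0.1, -1.3]
opening: 0.679
```

Emit:
move_arm(turn=[[0,0,0],[0,0,0],[0,0,0],[0,0,0]], dp=[[0,0,0.05],[0,0,0],[0,0,0],[0,0,0]], jaw=[1,1,1,1])

```text
clock: 58.83
tool_pos: [0.429, -0.0444, 0.0409]
eef_rot: [0.034, 0.999, -0.0, -0.001]
contact_force: [-0.2, -0.0, -1.2]
opening: 0.669
```

Run:
```python
from h import *
print(np.round(r.get_state()['q'],4))
q=W((-.15,.07,.042));go(*q,np.pi/2-.068)
s=snap('side','s32'); crop(s,260,130,370,240,6,'c48')
```

```text
[ 0.0315  0.8645 -0.0568  2.2739  1.4366  0.044   0.0614]
turn(2pi) [-0.0001 -0.0003  0.0001]
dp(25mm) after turn [ 0.005  0.021 -0.045] before [ 0.005  0.021 -0.045]
pos [ 0.429  -0.0444  0.0409] yaw 1.5034 op 0.669 q [ 0.03  0.86 -0.06  2.27  1.44  0.04  0.06] F [-0.2 -0.  -1.2] M [-0.    0.    0.03] t 58.8333
```

View pics/c48.png

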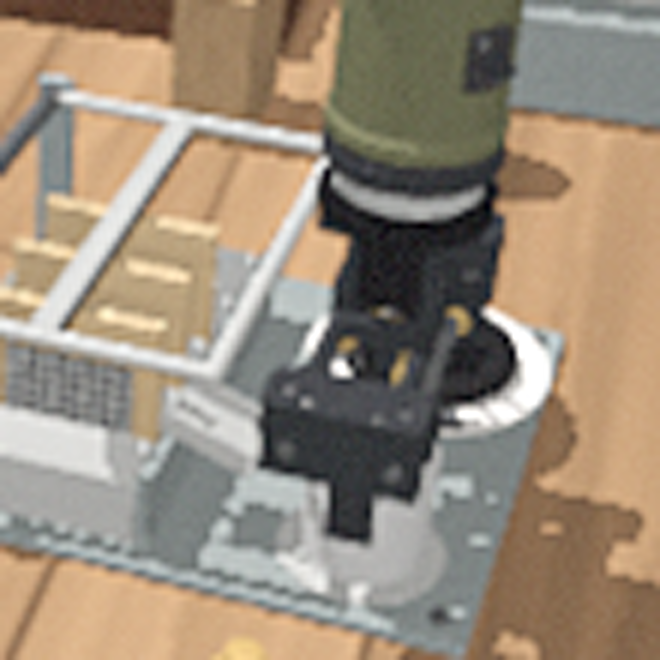

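Emit:
move_arm(turn=[[0,0,0],[0,0,0],[0,0,0],[0,0,0]], dp=[[0,0,0.05],[0,0,0],[0,0,0],[0,0,0]], jaw=[1,1,1,1])

```text
clock: 59.22
tool_pos: [0.4291, -0.0444, 0.0404]
eef_rot: [0.034, 0.999, -0.0, -0.0]
contact_force: [-0.6, -0.0, 10.6]
opening: 0.677
```

Contact. Release partly and lift.

Emit:
move_arm(turn=[[0,0,0],[0,0,0],[0,0,0],[0,0,0],[0,0,0],[0,0,0]], dp=[[0,0,-0.04],[0,0,0],[0,0,0],[0,0,0],[0,0,0],[0,0,0]], jaw=[-0.75,-0.75,-0.75,-0.75,-0.75,-0.75])

```text
clock: 59.72
tool_pos: [0.429, -0.0444, 0.0404]
eef_rot: [0.034, 0.999, -0.0, -0.001]
contact_force: [0.2, -0.0, -0.4]
opening: 0.878
```

Emit:
move_arm(turn=[[0,0,0],[0,0,0],[0,0,0],[0,0,0],[0,0,0],[0,0,0],[0,0,0],[0,0,0],[0,0,0],[0,0,0]], dp=[[0,0,-0.1],[0,0,-0.15],[0,0,-0.2],[0,0,-0.3],[0,0,-0.4],[0,0,-0.4],[0,0,-0.4],[0,0,-0.5],[0,0,-0.5],[0,0,-0.5]], jaw=[-0.75,-0.75,-0.75,-0.75,-0.75,-0.75,-0.75,-0.75,-0.75,-0.75])

```text
clock: 60.55
tool_pos: [0.4288, -0.0445, 0.1272]
eef_rot: [0.034, 0.999, -0.0, -0.001]
contact_force: [-0.1, -1.0, -0.2]
opening: 0.879
```

Emit:
move_arm(turn=[[0,0,0],[0,0,0],[0,0,0],[0,0,0],[0,0,0],[0,0,0],[0,0,0],[0,0,0],[0,0,0],[0,0,0]], dp=[[0,0,-0.6],[0,0,-0.8],[0,0,-0.8],[0,0.8,-0.8],[0,0.9,0],[0,0.9,0],[0,0.9,0],[0,0.9,0],[0,0.9,0],[0,0.9,0]], jaw=[-0.75,-0.75,-0.75,-0.75,-0.75,-0.75,-0.75,-0.75,-0.75,-0.75])

```text
clock: 61.38
tool_pos: [0.4394, 0.1111, 0.2015]
eef_rot: [0.034, 0.999, -0.001, -0.001]
contact_force: [1.4, 0.1, -0.5]
opening: 0.875
```

Emit:
move_arm(turn=[[0,0,0],[0,0,0],[0,0,0],[0,0,0],[0,0,0],[0,0,0],[0,0,0],[0,0,0]], dp=[[0,0.9,0],[0,0.9,0],[0,0.9,0],[0,0.9,0],[0,0.9,0],[0,0.5,0],[0,0,0],[0,0,0]], jaw=[-0.75,-0.75,-0.75,-0.75,-0.75,-0.75,-0.75,-0.75])

```text
clock: 62.05
tool_pos: [0.4479, 0.2343, 0.2013]
eef_rot: [0.033, 0.999, -0.001, -0.001]
contact_force: [-0.5, -0.0, 0.7]
opening: 0.871
```

Run:
```python
from h import *
s=snap('top','t10'); crop(s,240,150,345,270,6,'c49')
s=snap('side','s33'); crop(s,220,90,370,240,5,'c50')
```

```text
(no output)
```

View pics/c49.png

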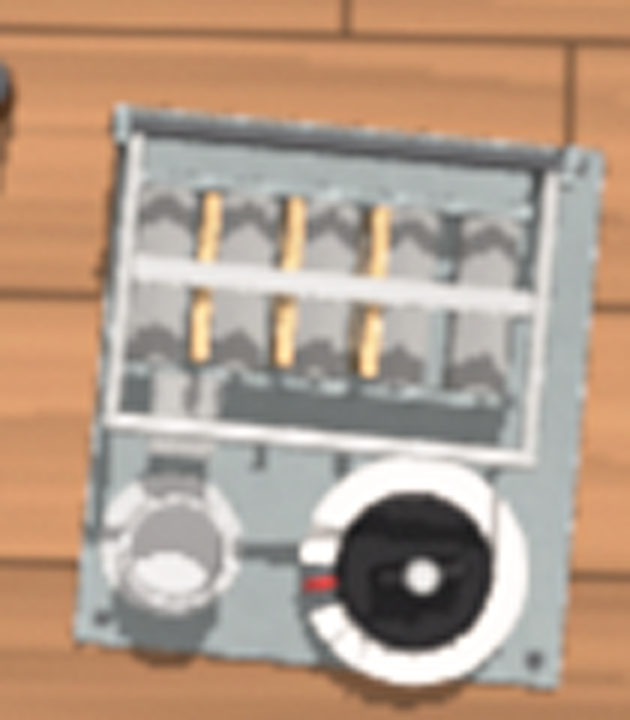

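View pics/c50.png

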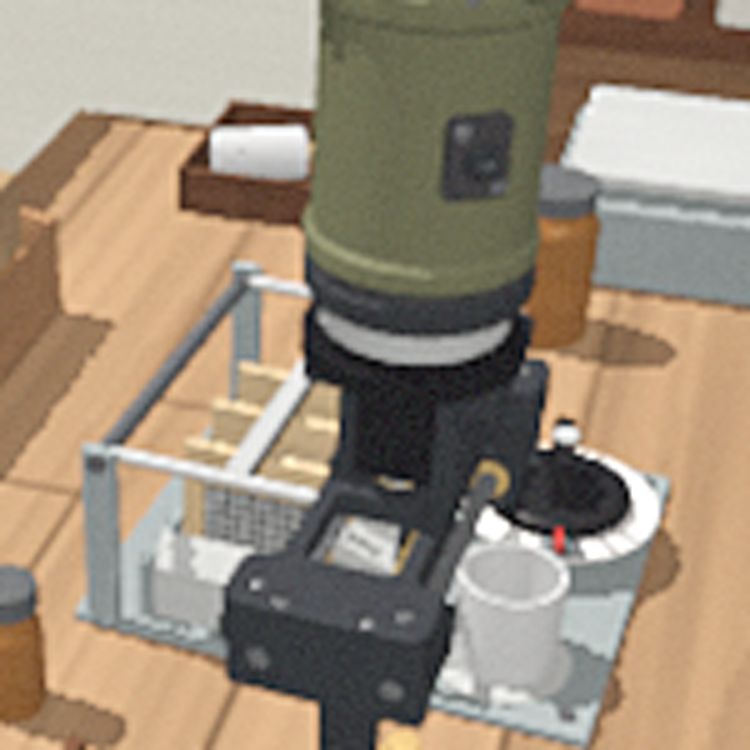

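View pics/t10.png

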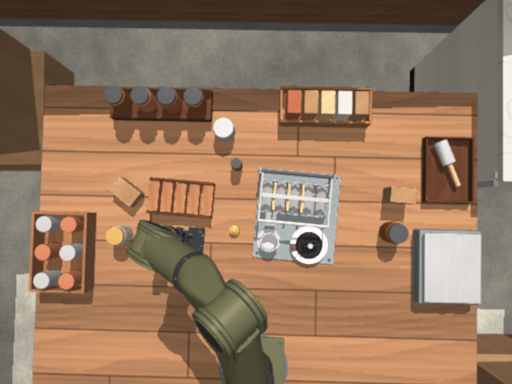

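Run:
```python
from h import *
t=load('top'); print(pz(t,269.2,241.7,.068), W((-.15,.07,.068)), pz(t,268.67,240.8,.01))
r.snapshot('side')
print(r.finish_job(), r.get_state()['clock'])
```

```text
[ 0.42997979 -0.04607131  0.068     ] [ 0.42893502 -0.04391168  0.068     ] [ 0.42908331 -0.04530509  0.01      ]
the job is handed in; nothing more can be done
the job is handed in; nothing more can be done
```

The job is handed in at about 62 s of robot time, and my last checks found nothing out of place. The interface gives no verdict.

- **Screens:** All three screens in the rack were drawn straight up and pressed down to the floor of separate slots in the box. The fourth slot is empty.
- **Bail:** I folded it flat after the screens. The front rod then took about 9 N from above, at 123 mm, without giving.
- **Wheel:** I wound it clockwise in two grips, regrasping once. After release, both pictures show the red pointer at about the middle of the dark block. I judged the stop by eye, because side loads made the measured torque unreliable.
- **Tin:** It stands upright on the pad, about 1–2 mm from the pad's centre by the top camera. Before the pick-up, the side camera put the tin 5–8 mm to the left of where the top camera had it. The grip fell in between and held.
- **Close to a limit:** While lowering the tin, joint 6 sat at about 0.043 rad against its 0.04 lower limit. It did not read below that.
- **Bystanders:** None looked moved in the last top picture, judged by eye rather than measured.

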